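# Find the full tin by its weight and lift it off its hook with the lifting fork

## Robot

A 7-joint arm with a two-finger parallel gripper is mounted at the origin on a cart in front of the work surface, level with it; the furniture and walls round the work are solid. World frame = base frame: x ahead of the robot, y to its left, z up, the work surface at z = 0. Lengths are in mm, angles in rad, forces in N, time in s.
With the tool pointing down it reaches from about 425 to 875 mm from the base axis. Payload 4.7 kg.
Tool frame: the origin (TCP) lies at the very end of the fingers, on their centre line; the grasp point (between the pads) lies 19 mm behind it; z points along the fingers, x is the direction in which the jaws open and shut, and the axes are right-handed (so a half turn about z gives the same grasp; the last joint's range is limited). The gripper opens to 87 mm and grips with 3 to 60 N. Pads are 19 mm wide; open, the fingers measure 117 mm over their backs; the gripper's body (75 mm by 190 mm) begins 51 mm behind the grasp point.
Start: joints at [1.292, 0.321, -0.07, 1.45, 0.023, 1.371, -0.057], TCP at [187.592, -622.362, 222.587] pointing down, gripper open.
Joint ranges: [-2.86, 2.86], [-0.3, 2.09], [-1.38, 1.24], [0.06, 2.45], [-1.56, 4.7], [0.09, 2.05], [-2.69, 2.69]. Speed limits (rad/s): [2.57, 2.57, 3.14, 3.14, 3.14, 3.14, 3.14].

## Interface

Orientations are given as a 3x3 rotation matrix whose columns are the frame's x, y, z axes.
In Python, from plant import bot gives the robot as it stands.
- The arm moves only by the shell command python3 -m creep 'ROWS' [OPENING] [FORCE]. ROWS is JSON, a list that holds one entry, the list of rows, each a list of 4 numbers: the shift along the tool's x, y, z in m, then the turn about the tool's z in degrees. A call has 1 to 12 rows; each row shifts and turns the commanded pose from where the row before left it, along the tool's axes as they then stand; what a row does not reach is not made up. A row lasts 1/8 s, in which the tool goes at most 62.5 mm and 10.7 degrees, less where a joint would pass 70% of its speed; a pose out of reach is approached as far as the arm can. A call is refused whole if a number of a shift passes 0.0625 or a number of a turn 10.7, either way. A call with a gripper value outside its range is refused whole. OPENING is the closure in counts, from 0 (fully open) to 255 (shut), set as the call begins (- or left out, the last holds). The fingers move at their own pace and stop on an object; FORCE is the grip in N (left out, the last holds). Time passes only in rows, so rows that do not move let the fingers close. It gives the time, the measured TCP pose, the force and the opening at its end, in the units of the state.
- bot.read_state(): the state, without advancing time (a new reading comes with each control period).
- bot.read_camera(name): name is "scene" or "top" or "wrist"; returns a dict with "image" (400x640x3 uint8, blue, green, red), "intrinsics" (3x3 intrinsics, pixels), "xyz" and "rotation" of the camera in the world; the wrist camera has in their place "tool_from_camera" (4x4, takes a point from camera to tool coordinates, whose origin is the TCP and whose axes are the tool frame's). Camera axes: x right, y up, looking along -z (the intrinsics and any distortion apply to the point x, -y, -z); pixel columns grow to the right and rows downward; lengths in mm; the calibration is good to about 2 mm. A picture is of the moment at which its call begins: read the wrist's pose just before it. There is no depth.
- bot.job_done(): hands the job in, once; it reports no verdict.
Trained networks look in the newest picture that a camera, given by its name, has taken for a name from the list of things; names that differ only in an ending like _2 or _b are one class to them, and where a whole thing is asked for, a point or a joint stands for the part that bears it (a point fixed in the world has none). Each returns a list of dicts, best first, with "p" (0 to 1); they miss things now and then, are a little off and sometimes report something else, mostly with a low value. They report only what shows in the picture. A call takes as long as a camera call. They do not tell look-alikes from the thing itself.
- bot.recognise(label, camera): "location" ([x, y, z] in mm, in the coordinates of the camera as it stood for that picture, good to about 4 mm: the middle of the surface that is visible of it).
- bot.silhouettes(label, camera): "region" (400x640 bool, what is visible of it).
The state is a dict: "time": time; "qpos": joint angles; "qd": joint speeds; "effort": joint torques, N m; "position": TCP position; "tool_rot": TCP orientation; "ft_force": force on the tool from outside, world axes, zero at the start; "ft_torque": the same for the moment, N m; "finger_gap": finger opening in mm.
Only numpy, scipy, OpenCV 4.12 (cv2) and the standard library are available. Lean on these libraries where they do the work, as an engineer would, in place of code of your own. Each camera call takes 0.05 s, during which the arm holds its last target.

## Task

One of the three identical tins hanging on the rack still has a block of palm sugar in it; the other two are empty. Without touching the tins with the hand or arm, use the lifting fork under their bails to feel which one is heavy, lift that one up off its hook and set it down gently, upright, in the middle of the wooden board, leaving the empty ones hanging on the rack. Then stand the fork upright on the bare table top, and leave the other things on the table where they are.

Things in the scene. Friction and masses are not known exactly. Their poses are not given: they have to be found in the camera images.
- tin_a: one of three alike closed metal tins, 70 (x) x 90 (y) mm, lid top at 76 mm. Over it a rigid bail of 7 mm wire: legs at y = +-45 mm, straight top bar 62 mm long along y, its axis 145 mm above the underside, 65 mm open below it. Hangs by the bar's middle on a hook. Empty 0.16 kg, full 0.55 to 0.75 kg; any of the three may be full. Origin: centre of underside, z up
- tin_b: one of three alike closed metal tins, 70 (x) x 90 (y) mm, lid top at 76 mm. Over it a rigid bail of 7 mm wire: legs at y = +-45 mm, straight top bar 62 mm long along y, its axis 145 mm above the underside, 65 mm open below it. Hangs by the bar's middle on a hook. Empty 0.16 kg, full 0.55 to 0.75 kg; any of the three may be full. Origin: centre of underside, z up
- tin_c: one of three alike closed metal tins, 70 (x) x 90 (y) mm, lid top at 76 mm. Over it a rigid bail of 7 mm wire: legs at y = +-45 mm, straight top bar 62 mm long along y, its axis 145 mm above the underside, 65 mm open below it. Hangs by the bar's middle on a hook. Empty 0.16 kg, full 0.55 to 0.75 kg; any of the three may be full. Origin: centre of underside, z up
- rack: fixed rack: rail along its y at x = +60 mm, 190 mm high, uprights at y = +-200 mm; three V-bent hooks of 8 mm wire at y = -125, 0, +125 mm reach to -x. Origin on the table below the middle hook's seat. A hung bail bar lies along y over x = 0, axis 170 mm high. Hook tips at x = -25 mm, top 182 mm high, open above: a bar must rise 17 to 50 mm to come off to -x (higher, the lid meets the hook)
- lifter: lifting fork: loose C-shaped steel tool, 0.25 kg, stands on its flat foot. Origin on the underside, below the handle. Two prongs (6 mm thick, 7 wide) at y = +-22 mm run to x = +36 mm; tips turn up 8 mm. Behind, x = -73 to -47 mm, a plate and a stem (10 mm, x = -55) that bends forward to the handle; 59 mm open above the prongs. A bar rides at x = 0, axis 9.5 mm above the origin
- lifter_grip (a point): centre of the fork's upright black handle, 22 (x) x 24 (y) x 75 mm, 114 mm above the fork's underside; same axes as the fork (x toward the prong tips; the prongs pass one on each side of a rack hook)
- board: fixed square wooden board, 170 x 170 mm, 12 mm thick. Origin: centre of its underside (its top is 12 mm higher)
- steel_cup: bystander: open steel portion cup, 68 mm wide, 42 mm high; origin at centre of underside
- rice_tub: bystander: lidded food tub, 103 x 144 x 56 mm; origin at centre of underside
- sauce_pot: bystander: small lidded portion pot, 53 mm wide, 36 mm high; origin at centre of underside
Not all that is in view belongs to the job. What is shaped like the lifter but yellow is not meant. Leave any blue look-alike of the tin_b alone.

How it is judged (in metres and radians):
On the way:
1. the full tin hangs free on the fork, off its hook (((contact force between tin_a and lifter above 3.2 N and contact force between tin_a and rack below 0.05 N and height (world z) of tin_a above 0.043 m) or (contact force between tin_b and lifter above 3.2 N and contact force between tin_b and rack below 0.05 N and height (world z) of tin_b above 0.043 m) or (contact force between tin_c and lifter above 3.2 N and contact force between tin_c and rack below 0.05 N and height (world z) of tin_c above 0.043 m))), for 0.2 s.
At the end, for the whole second after the job is handed in: The full tin stands upright (within 0.08 rad) and at rest on the board, its centre within 40 mm of the board's centre; the two empty tins hang on the rack's hooks; the fork stands upright on the bare table top (not on the board), clear of the tins, released (((contact force between tin_a and board above 3.2 N and horizontal distance between tin_a and board below 0.04 m and angle between tin_a's own z axis and vertical below 0.08 rad and linear speed of tin_a below 0.02 m/s and contact force between tin_a and lifter below 0.1 N and (contact force between tin_b and rack above 0.8 N and height (world z) of tin_b between 0.015 and 0.035 m and contact force between tin_b and lifter below 0.1 N) and (contact force between tin_c and rack above 0.8 N and height (world z) of tin_c between 0.015 and 0.035 m and contact force between tin_c and lifter below 0.1 N)) or (contact force between tin_b and board above 3.2 N and horizontal distance between tin_b and board below 0.04 m and angle between tin_b's own z axis and vertical below 0.08 rad and linear speed of tin_b below 0.02 m/s and contact force between tin_b and lifter below 0.1 N and (contact force between tin_a and rack above 0.8 N and height (world z) of tin_a between 0.015 and 0.035 m and contact force between tin_a and lifter below 0.1 N) and (contact force between tin_c and rack above 0.8 N and height (world z) of tin_c between 0.015 and 0.035 m and contact force between tin_c and lifter below 0.1 N)) or (contact force between tin_c and board above 3.2 N and horizontal distance between tin_c and board below 0.04 m and angle between tin_c's own z axis and vertical below 0.08 rad and linear speed of tin_c below 0.02 m/s and contact force between tin_c and lifter below 0.1 N and (contact force between tin_a and rack above 0.8 N and height (world z) of tin_a between 0.015 and 0.035 m and contact force between tin_a and lifter below 0.1 N) and (contact force between tin_b and rack above 0.8 N and height (world z) of tin_b between 0.015 and 0.035 m and contact force between tin_b and lifter below 0.1 N))) and angle between lifter_grip's own z axis and vertical below 0.08 rad and height (world z) of lifter between -0.005 and 0.005 m and linear speed of lifter below 0.02 m/s and horizontal distance between lifter and board above 0.09 m); the robot touches nothing.
It fails at once if the hand or arm touches a tin (contact force between any of the fingers, the arm and tin_a above 0.5 N or contact force between any of the fingers, the arm and tin_b above 0.5 N or contact force between any of the fingers, the arm and tin_c above 0.5 N).
It fails at once if a tin is set down hard on the board (over 25 N) (contact force between any of tin_a, tin_b, tin_c and board above 25 N).
It fails at once if a bystander is moved by more than 30 mm (distance of any of steel_cup, rice_tub, sauce_pot from where it was at the start of the episode above 0.03 m).
It also fails if it takes over 72 s, if anything falls off the work surface, if the arm or the gripper's body presses on something with over 40 N, if the wrist force passes 120 N, or if a joint passes its speed limit or range.

## Working session

There is one attempt and no reset: what is moved stays moved. The work goes in short steps, Python scripts to look and compute and a shell command to move; the robot and the scene stay as the last step left them, time stands still between calls to the robot, and variables do not carry over. Pictures are saved under pics/ and viewed, and the job is handed in when it is done.

```bash
ls; mkdir -p pics
cat > h.py <<'E'
import numpy as np, cv2
from plant import bot
def cam(name):
    s=bot.read_state(); c=bot.read_camera(name)
    if name=="wrist":
        T=np.array(c["tool_from_camera"]);R=np.array(s["tool_rot"]);p=np.array(s["position"])
        c["R"]=R@T[:3,:3]; c["t"]=R@T[:3,3]+p
    else:
        c["R"]=np.array(c["rotation"]);c["t"]=np.array(c["xyz"])
    return c
def w(c,l): return c["R"]@np.array(l)+c["t"]
def ray(c,u,v,z):
    K=np.array(c["intrinsics"]); d=np.linalg.inv(K)@[u,v,1]; d=c["R"]@np.array([d[0],-d[1],-d[2]])
    return c["t"]+d*(z-c["t"][2])/d[2]
def pix(c,P):
    K=np.array(c["intrinsics"]); q=c["R"].T@(np.array(P)-c["t"]); q=K@[q[0],-q[1],-q[2]]
    return q[:2]/q[2]
E
python3 - <<'E'
from h import *
s=bot.read_state(); print({k:np.round(s[k],3).tolist() for k in s})
for n in("scene","top"):
    c=cam(n); cv2.imwrite(f"pics/{n}0.png",c["image"]); print(n,c["t"],c["R"].round(3).tolist(),c["intrinsics"])
    for l in("tin_a","lifter","lifter_grip","rack","board","steel_cup","rice_tub","sauce_pot"):
        for r in bot.recognise(l,n): print(l,round(r["p"],2),w(c,r["location"]).round(),pix(c,w(c,r["location"])).round())
E
```

```text
pics
{'time': 0.0, 'qpos': [1.292, 0.322, -0.07, 1.452, 0.023, 1.371, -0.057], 'qd': [0.0, -0.001, 0.0, -0.0, 0.0, 0.002, 0.0], 'effort': [-0.0, -49.129, -0.404, -31.253, -0.064, 0.044, 0.0], 'position': [187.381, -621.81, 221.429], 'tool_rot': [[0.289, -0.957, -0.001], [-0.957, -0.289, 0.002], [-0.002, 0.0, -1.0]], 'ft_force': [0.282, 0.233, -0.372], 'ft_torque': [0.011, 0.018, 0.02], 'finger_gap': 86.784}
scene [ -105.34959472 -1019.95044467  1277.71412566] [[0.841, 0.387, -0.379], [-0.541, 0.586, -0.603], [-0.012, 0.712, 0.702]] [[488.54930932   0.         319.57884326]
 [  0.         488.54930932 203.11034849]
 [  0.           0.           1.        ]]
tin_a 0.87 [632. 168. 101.] [317. 164.]
tin_a 0.87 [632. -85.  94.] [357. 206.]
tin_a 0.74 [686. 372.  71.] [301. 139.]
tin_a 0.57 [632.  51.  99.] [335. 183.]
lifter 0.78 [461. 272.  88.] [264. 169.]
lifter 0.65 [441. 163.  84.] [273. 188.]
lifter_grip 0.75 [437. 169.  84.] [271. 187.]
lifter_grip 0.73 [702. -72. 165.] [372. 181.]
lifter_grip 0.61 [632. 171. 100.] [317. 164.]
lifter_grip 0.48 [457. 272.  93.] [262. 168.]
rack 0.76
[... 311 characters left out ...]
.81175384]
 [  0.           0.           1.        ]]
tin_a 0.96 [634.  59.  99.] [303. 167.]
tin_a 0.78 [689. 376.  79.] [198. 158.]
tin_a 0.75 [629. -71. 104.] [347. 166.]
tin_a 0.56 [642. 177. 101.] [263. 167.]
lifter 0.66 [468. 292.   5.] [232. 232.]
lifter 0.57 [416. 173.   8.] [271. 246.]
lifter 0.51 [ 563. -360.   16.] [439. 189.]
lifter_grip 0.97 [415. 170.   9.] [272. 247.]
lifter_grip 0.76 [473. 292.   8.] [232. 230.]
rack 0.83 [704.  60. 169.] [300. 136.]
board 0.88 [ 565. -360.   13.] [438. 189.]
steel_cup 0.86 [ 343. -173.    8.] [386. 263.]
steel_cup 0.53 [ 339. -255.   35.] [415. 263.]
rice_tub 0.62 [ 726. -322.   51.] [423. 137.]
sauce_pot 0.57 [ 337. -254.   33.] [415. 263.]
```

View pics/scene0.png

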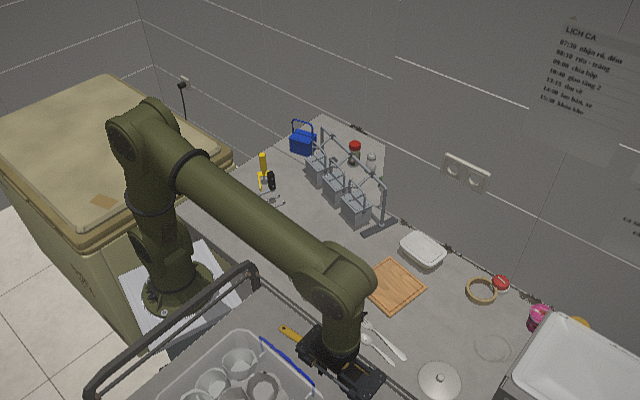

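View pics/top0.png

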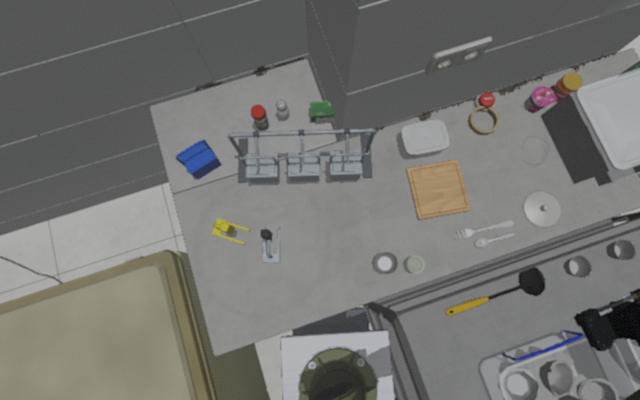

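Run:
```python
import cv2
a=cv2.imread("pics/scene0.png")[120:240,220:420];cv2.imwrite("pics/crop_s.png",cv2.resize(a,(800,480),interpolation=3))
a=cv2.imread("pics/top0.png")[120:280,170:390];cv2.imwrite("pics/crop_t.png",cv2.resize(a,(800,582),interpolation=3))
```

```text
(no output)
```

View pics/crop_s.png

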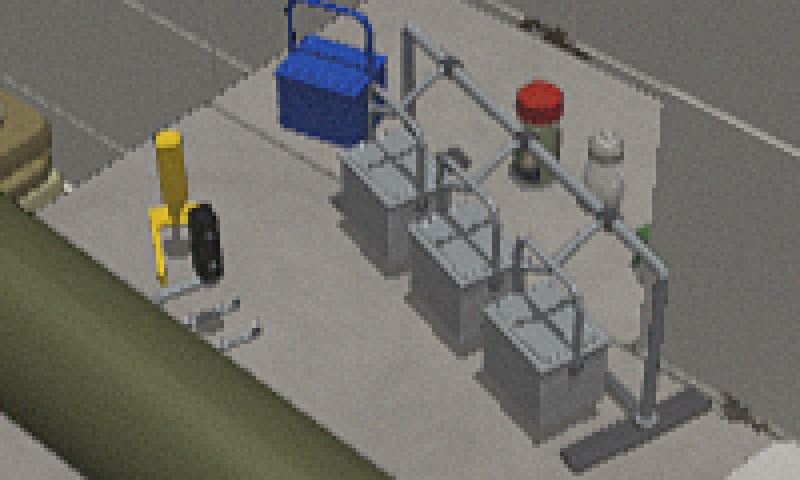

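View pics/crop_t.png

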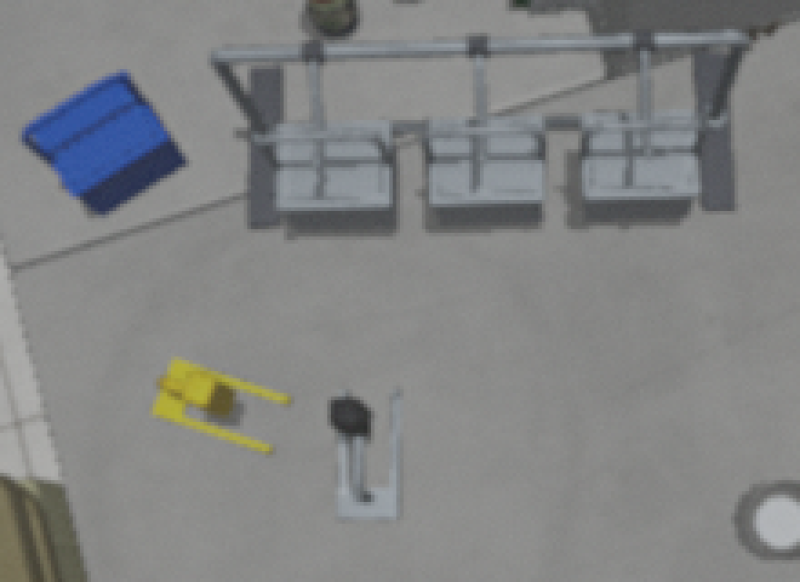

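Candidates in the top picture:
- **Fork:** the grey and black one at (271,245) is meant. The yellow one at (228,231) is a look-alike.
- **Tins:** the three grey ones on the rack at (263,167), (303,167) and (347,166). The blue one at (198,158) is a look-alike.

The crops confirm this choice. I'll move toward the fork and look with the wrist camera.

```bash
python3 -m creep '[[[-0.028,-0.0467,-0.0136,0],[-0.028,-0.0467,-0.0136,0],[-0.028,-0.0467,-0.0136,0],[-0.028,-0.0467,-0.0136,0],[-0.028,-0.0467,-0.0136,0],[-0.028,-0.0467,-0.0136,0],[-0.028,-0.0467,-0.0136,0],[-0.028,-0.0467,-0.0136,0],[0,0,0,-10.5],[0,0,0,-10.5],[0,0,0,-10.5],[0,0,0,-10.5]]]' 0 30
python3 -m creep '[[[0,0,0,-10.4],[0,0,0,-10.4],[0,0,0,-10.4],[0,0,0,0]]]'
```

```text
time: 2.4
position: [480.7, -300.0, 331.4]
tool_rot: [[0.858, -0.513, 0.0], [-0.513, -0.858, -0.0], [0.0, 0.0, -1.0]]
ft_force: [1.2, -0.3, -0.3]
finger_gap: 87.0
time: 2.9
position: [480.6, -300.1, 331.4]
tool_rot: [[1.0, -0.003, 0.0], [-0.003, -1.0, -0.0], [0.0, 0.0, -1.0]]
ft_force: [0.7, 0.2, -0.2]
finger_gap: 86.9
```

```bash
python3 - <<'E'
from h import *
c=cam("wrist"); cv2.imwrite("pics/w1.png",c["image"]); print(c["t"],c["R"].round(2).tolist(),np.array(c["tool_from_camera"]).round(2).tolist(),c["intrinsics"])
E
python3 -m creep '[[[-0.003,-0.06,0,0],[-0.003,-0.06,0,0],[-0.003,-0.06,0,0],[-0.003,-0.06,0,0],[-0.003,-0.06,0,0],[-0.003,-0.06,0,0],[-0.003,-0.06,0,0],[0,0,0,0]]]'
python3 - <<'E'
from h import *
c=cam("wrist"); cv2.imwrite("pics/w2.png",c["image"])
for l in("tin_a","lifter","lifter_grip"):
    for r in bot.recognise(l,"wrist"): print(l,round(r["p"],2),w(c,r["location"]).round(),pix(c,w(c,r["location"])).round())
c=cam("top"); cv2.imwrite("pics/top2.png",c["image"])
c=cam("scene"); cv2.imwrite("pics/scene2.png",c["image"])
E
```

```text
[ 480.52385586 -228.34410386  493.40485728] [[1.0, 0.0, 0.0], [-0.0, 0.97, 0.26], [-0.0, -0.26, 0.97]] [[1.0, -0.0, 0.0, -0.21], [-0.0, -0.97, -0.26, -71.74], [0.0, 0.26, -0.97, -162.0], [0.0, 0.0, 0.0, 1.0]] [[289.40629508   0.         320.69745633]
 [  0.         289.40629508 201.18183113]
 [  0.           0.           1.        ]]
time: 3.95
position: [458.5, 126.0, 332.0]
tool_rot: [[1.0, 0.007, 0.001], [0.007, -1.0, 0.001], [0.001, -0.001, -1.0]]
ft_force: [0.3, -1.1, -0.3]
finger_gap: 87.0
tin_a 0.95 [638.  74.  99.] [446. 214.]
tin_a 0.9 [688. 342.  56.] [493.  12.]
tin_a 0.73 [642. 188. 101.] [460. 132.]
tin_a 0.67 [609. -86.  57.] [407. 296.]
lifter 0.82 [472. 292.  15.] [330.  59.]
lifter 0.58 [416. 181.   8.] [295. 134.]
lifter_grip 0.79 [415. 176.   4.] [294. 137.]
lifter_grip 0.64 [470. 284.  13.] [329.  65.]
```

View pics/w1.png

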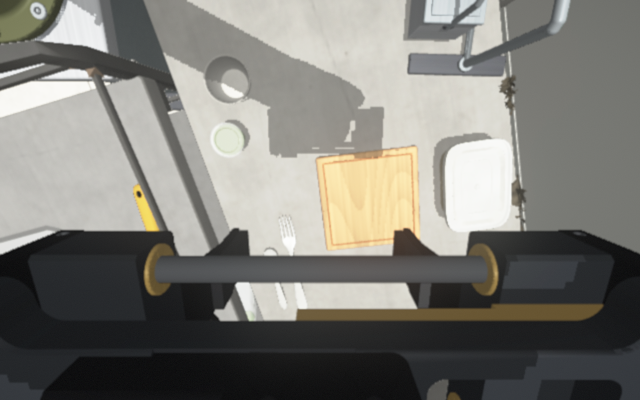

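View pics/w2.png

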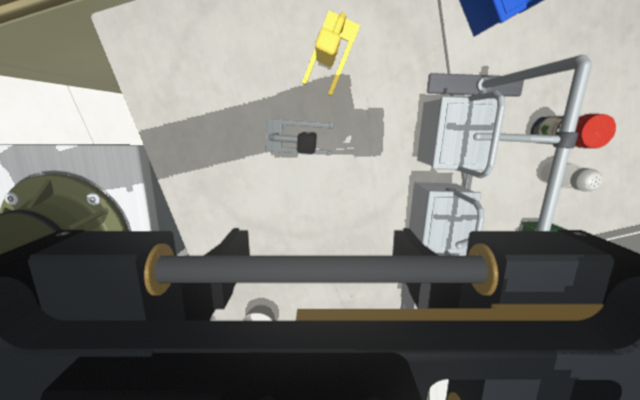

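View pics/scene2.png

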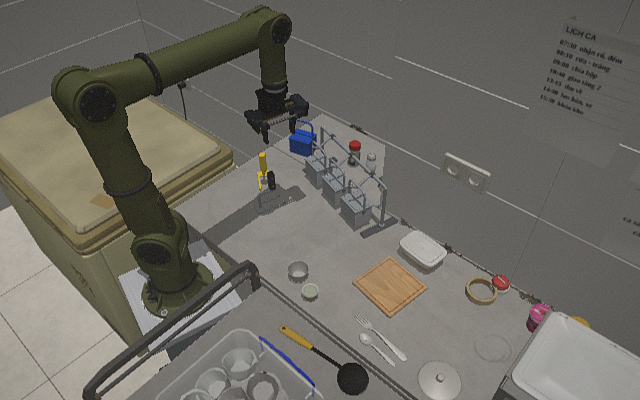

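Run:
```python
import cv2
a=cv2.imread("pics/w2.png")[105:165,255:365];cv2.imwrite("pics/c1.png",cv2.resize(a,(770,420),interpolation=3))
a=cv2.imread("pics/w2.png")[40:250,400:610];cv2.imwrite("pics/c2.png",cv2.resize(a,(600,600),interpolation=3))
a=cv2.imread("pics/w1.png")[135:255,305:430];cv2.imwrite("pics/c3.png",cv2.resize(a,(625,600),interpolation=3))
a=cv2.imread("pics/top2.png")[120:280,170:390];cv2.imwrite("pics/c4.png",cv2.resize(a,(800,582),interpolation=3))
```

```text
(no output)
```

View pics/c1.png

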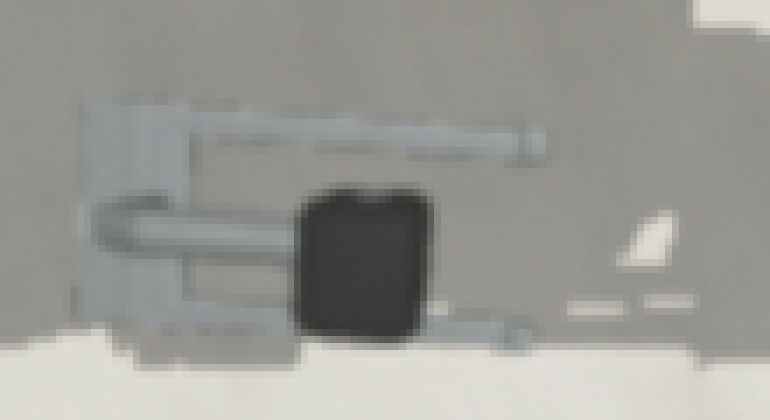

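View pics/c2.png

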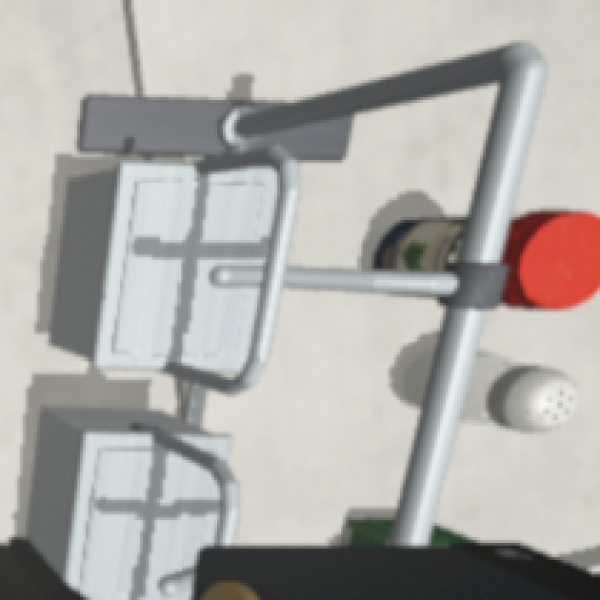

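View pics/c3.png

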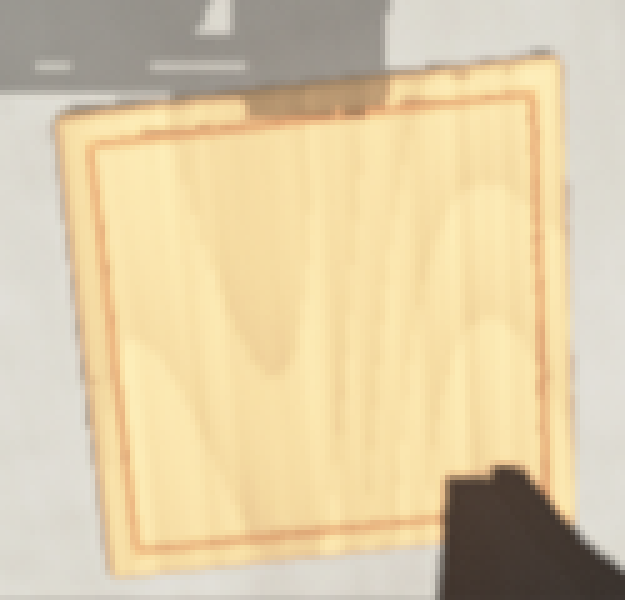

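View pics/c4.png

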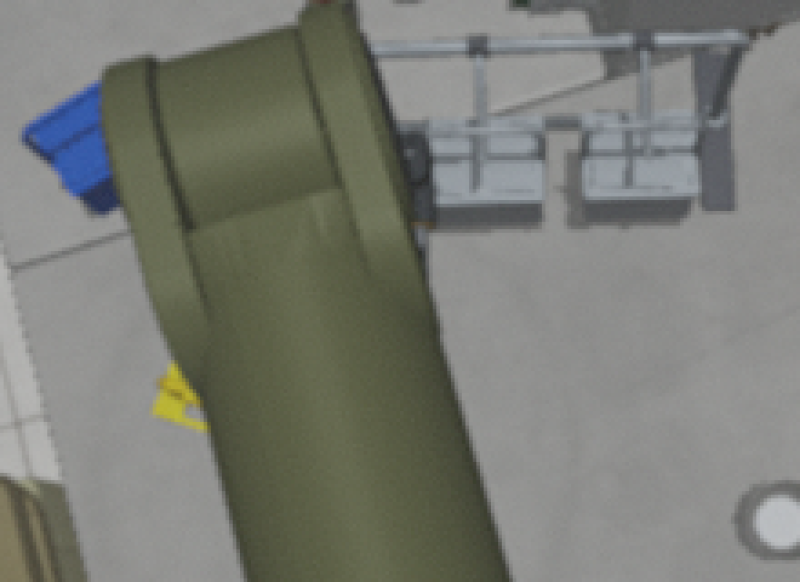

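```bash
cat > poses.txt <<'E'
E
python3 - <<'E'
from h import *
c=cam("wrist")
def C1(u,v): return 255+u/7,105+v/7
def C2(u,v): return 400+u/2.857,40+v/2.857
P={}
for n,(u,v),z in [("plBL",(85,100),4),("plBR",(75,318),4),("tipL",(547,143),14),("tipR",(530,333),14),
  ("hTL",(303,190),151),("hTR",(430,190),151),("hBL",(303,335),151),("hBR",(418,335),151)]:
    P[n]=ray(c,*C1(u,v),z); print(n,P[n].round(1))
for n,(u,v),z in [("hookLtip",(213,277),178),("hookMtip",(163,588),178),("railL",(478,285),190),("bailL1",(245,378),145+25),("bailL2",(285,165),170)]:
    print(n,ray(c,*C2(u,v),z).round(1))
for n,im in (("top","top0"),):
    c=cam("top")
    f=lambda u,v:(170+u/3.636,120+v/3.636)
    for n,(u,v),z in [("railL",(215,55),190),("railR",(748,38),190),("hookLtip",(320,195),178),("hookMtip",(478,190),178),("hookRtip",(630,185),178),("jL",(312,48),190),("jM",(478,45),190),("jR",(645,42),190),
      ("plBL",(338,518),4),("plBR",(399,518),4),("tipL",(345,393),14),("tipR",(398,390),14)]:
        print("top",n,ray(c,*f(u,v),z).round(1))
    # board corners from w1
R=np.array([[1,0,0],[0,.97,.26],[0,-.26,.97]])
E
# board
python3 - <<'E'
from h import *
c=cam("wrist"); T=np.array(c["tool_from_camera"])
R=np.array([[1,-.003,0],[-.003,-1,0],[0,0,-1.]]);p=np.array([480.6,-300.1,331.4])
c["R"]=R@T[:3,:3];c["t"]=R@T[:3,3]+p
q=[ray(c,305+u/5,135+v/5,12) for u,v in[(55,117),(562,55),(572,525),(110,575)]]
for a in q: print(a.round(1))
print("diag",(q[1]+q[3])/2)
c=cam("scene"); pass
t=cam("top")
for u,v in[(407,164),(458,161),(469,212),(416,219)]: print("top board",ray(t,u,v,12).round(1))
E
```

```text
plBL [372.8 196.3   4. ]
plBR [367.8 146.3   4. ]
tipL [479.8 186.3  14. ]
tipR [476.1 143.3  14. ]
hTL [434.2 180.1 151. ]
hTR [455. 180. 151.]
hBL [433.6 156.4 151. ]
hBR [452.9 156.4 151. ]
hookLtip [623.6 175.1 178. ]
hookMtip [619.9  50.  178. ]
railL [712.9 172.5 190. ]
bailL1 [645.6 135.8 170. ]
bailL2 [648.9 215.1 170. ]
top railL [710.6 254.9 190. ]
top railR [ 699.4 -148.9  190. ]
top hookLtip [599.3 180.4 178. ]
top hookMtip [595.9  62.1 178. ]
top hookRtip [592.7 -52.  178. ]
top jL [711.7 181.5 190. ]
top jM [706.4  55.8 190. ]
top jR [701.  -70.7 190. ]
top plBL [368.8 200.3   4. ]
top plBR [365.6 149.1   4. ]
top tipL [472.6 189.7  14. ]
top tipR [472.4 144.8  14. ]
[ 472.4 -284.7   12. ]
[ 638.7 -264.9   12. ]
[ 656.3 -430.5   12. ]
[ 491.2 -449.5   12. ]
diag [ 564.94158578 -357.1946565    12.        ]
top board [ 651.5 -270.7   12. ]
top board [ 651.4 -435.2   12. ]
top board [ 484.2 -446.5   12. ]
top board [ 472.4 -279.2   12. ]
```

```bash
python3 -m creep '[[[-0.0152,-0.0416,0,5.7],[0,0,0.047,0],[0,0,0.047,0],[0,0,0.03,0],[0,0,0,0],[0,0,0,0]]]'
python3 - <<'E'
from h import *
c=cam("wrist"); cv2.imwrite("pics/w3.png",c["image"])
for i in range(3):
    s=bot.read_state(); print(np.round(s["position"],1),np.round(s["tool_rot"],4).tolist()); 
    bot.read_camera("top")
E
```

```text
time: 5.25
position: [445.5, 161.8, 208.7]
tool_rot: [[0.995, -0.1, 0.002], [-0.1, -0.995, 0.0], [0.002, -0.001, -1.0]]
ft_force: [0.3, -0.1, 0.3]
finger_gap: 87.4
[445.7 161.9 209. ] [[0.995, -0.1, 0.0026], [-0.1, -0.995, 0.0005], [0.0025, -0.0007, -1.0]]
[445.7 161.9 209. ] [[0.995, -0.0999, 0.0027], [-0.0999, -0.995, 0.0004], [0.0027, -0.0006, -1.0]]
[445.6 161.9 208.8] [[0.995, -0.0999, 0.0026], [-0.0999, -0.995, 0.0002], [0.0026, -0.0005, -1.0]]
```

View pics/w3.png

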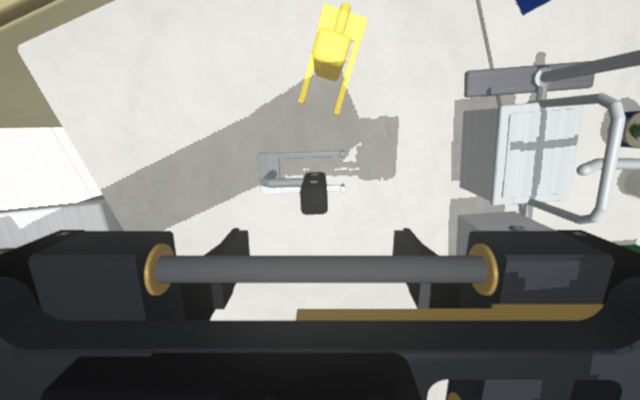

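Run:
```python
import cv2
a=cv2.imread("pics/w3.png")[140:225,250:360];cv2.imwrite("pics/c5.png",cv2.resize(a,(770,595),interpolation=3))
```

```text
(no output)
```

View pics/c5.png

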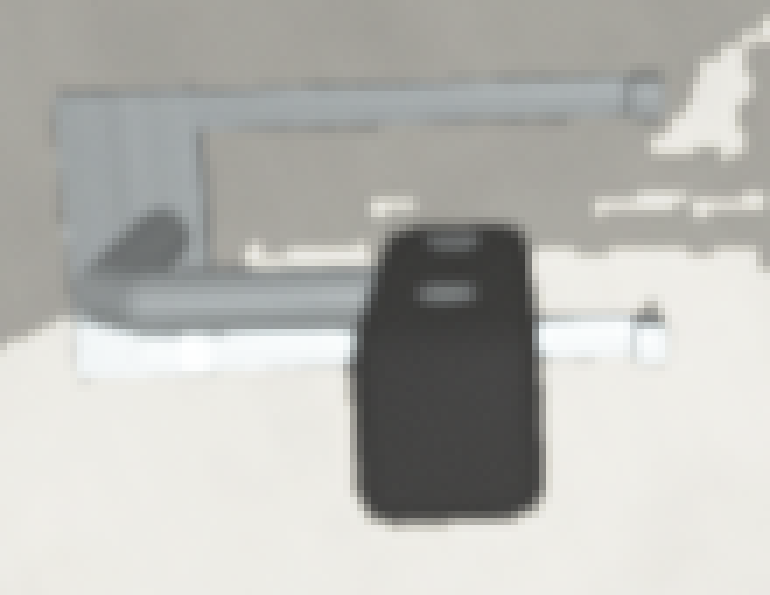

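Run:
```python
from h import *
c=cam("wrist")
for n,(u,v),z in [("hTFL",(362,518),150),("hTFR",(540,515),150),("hbotL",(385,228),77),("hbotR",(525,228),77),("plBL",(55,95),4),("plBR",(80,375),4),("tipL",(660,93),14),("tipR",(664,340),14)]:
    print(n,ray(c,250+u/7,140+v/7,z).round(1))
```

```text
hTFL [430.3 164.9 150. ]
hTFR [450.6 163.3 150. ]
hbotL [431.7 186.2  77. ]
hbotR [452.  184.1  77. ]
plBL [370.4 204.3   4. ]
plBR [367.  152.7   4. ]
tipL [477.8 194.9  14. ]
tipR [475.  150.8  14. ]
```

```bash
python3 -m creep '[[[-0.0059,-0.0115,0,-2],[0,0,0.04,0],[0,0,0,0],[0,0,0,0]]]'
python3 - <<'E'
from h import *
c=cam("wrist"); cv2.imwrite("pics/w4.png",c["image"]); print(c["t"],bot.read_state()["position"])
cv2.imwrite("pics/c6.png",cv2.resize(c["image"][150:300,220:440],(800,545),interpolation=3))
c=cam("scene"); cv2.imwrite("pics/c7.png",cv2.resize(c["image"][80:230,200:420],(800,545),interpolation=3))
E
```

```text
time: 6.0
position: [440.2, 174.2, 168.3]
tool_rot: [[0.998, -0.064, 0.001], [-0.064, -0.998, 0.0], [0.001, -0.001, -1.0]]
ft_force: [-0.0, -0.8, 0.6]
finger_gap: 87.1
[444.39828701 245.74174959 330.31899372] [440.59795759 174.19056026 168.64576216]
```

View pics/c6.png

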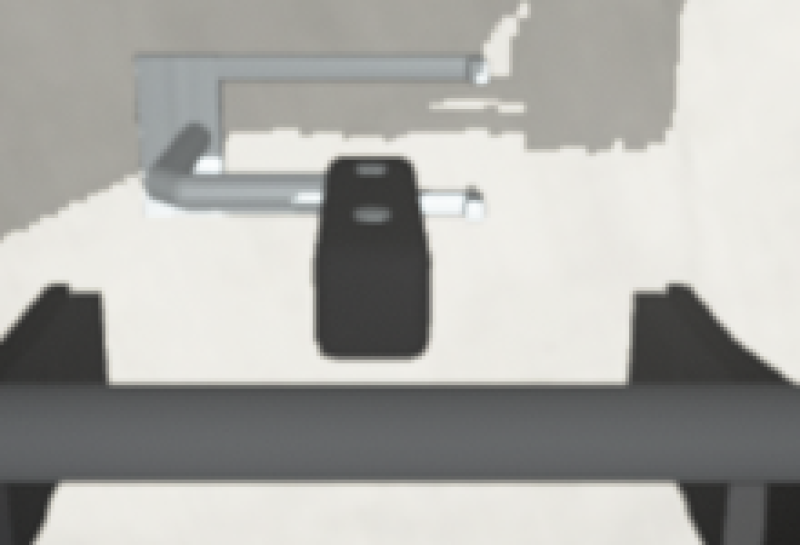

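View pics/c7.png

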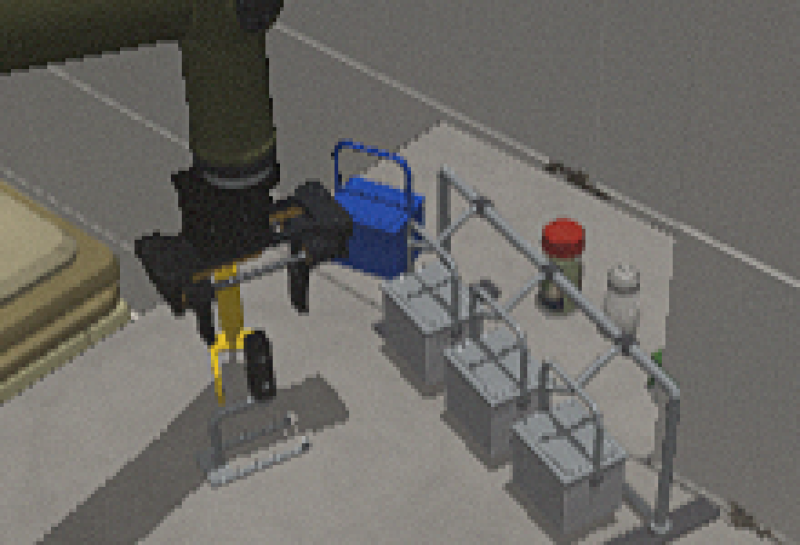

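Run:
```python
from h import *
c=cam("wrist")
for n,(u,v),z in [("topFar",(372,355),151),("topnear",(372,252),151),("botnear",(370,158),77),("fingerL",(105,295),168),("plBL",(135,55),4),("tipL",(485,70),14),("tipR",(482,205),14)]:
    print(n,ray(c,220+u/3.636,150+v/3.636,z).round(1))
```

```text
topFar [441. 165. 151.]
topnear [442.2 185.  151. ]
botnear [442.2 184.6  77. ]
fingerL [398.1 186.1 168. ]
plBL [370.6 204.6   4. ]
tipL [478.  194.5  14. ]
tipR [475.6 152.   14. ]
```

```bash
python3 -m creep '[[[0,-0.0005,0.04,0],[0,0,0.0315,0],[0,0,0,0]]]' 
python3 -m creep '[[[0,0,0,0],[0,0,0,0],[0,0,0,0],[0,0,0,0],[0,0,0,0],[0,0,0,0]]]' 255 45
```

```text
time: 6.52
position: [438.6, 173.7, 94.7]
tool_rot: [[0.998, -0.065, -0.004], [-0.065, -0.998, -0.0], [-0.004, 0.0, -1.0]]
ft_force: [-0.6, 0.2, -0.4]
finger_gap: 86.9
time: 7.28
position: [439.9, 174.1, 95.8]
tool_rot: [[0.998, -0.065, -0.0], [-0.065, -0.998, -0.0], [-0.0, 0.0, -1.0]]
ft_force: [0.0, -0.6, 1.0]
finger_gap: 35.1
```

```bash
python3 -m creep '[[[0,0,0,0],[0,0,0,0],[0,0,0,0],[0,0,0,0]]]'
```

```text
time: 7.78
position: [440.0, 174.0, 95.8]
tool_rot: [[0.998, -0.065, 0.0], [-0.065, -0.998, -0.0], [0.0, 0.0, -1.0]]
ft_force: [0.2, -0.4, -1.6]
finger_gap: 21.7
```

```bash
python3 -m creep '[[[0,0,-0.03,0],[0,0,-0.05,0],[0,0,-0.05,-1.9],[0,0,-0.015,0],[0,0,0,0],[0,0,0,0],[0,0,0,0]]]'
python3 - <<'E'
from h import *
c=cam("wrist"); cv2.imwrite("pics/w5.png",c["image"]); s=bot.read_state();print(s["position"],s["ft_force"],s["ft_torque"])
cv2.imwrite("pics/c8.png",cv2.resize(c["image"][0:260,400:640],(554,600),interpolation=3))
for r in bot.recognise("tin_a","wrist"): print(round(r["p"],2),w(c,r["location"]).round(),pix(c,w(c,r["location"])).round())
c=cam("top");cv2.imwrite("pics/top5.png",c["image"]);cv2.imwrite("pics/c9.png",cv2.resize(c["image"][100:280,200:400],(660,594),interpolation=3))
E
```

```text
time: 8.65
position: [438.9, 173.8, 239.1]
tool_rot: [[0.999, -0.032, -0.003], [-0.032, -0.999, -0.0], [-0.003, 0.0, -1.0]]
ft_force: [0.4, -0.2, -2.9]
finger_gap: 21.6
[439.12263259 173.85020599 239.41040953] [-0.2751814   1.1141269  -3.14011584] [-0.05257435 -0.11154083 -0.02861189]
0.89 [685. 346.  56.] [551.  16.]
0.74 [646. 187. 101.] [519. 175.]
0.65 [650. -91. 101.] [490. 387.]
```

View pics/w5.png

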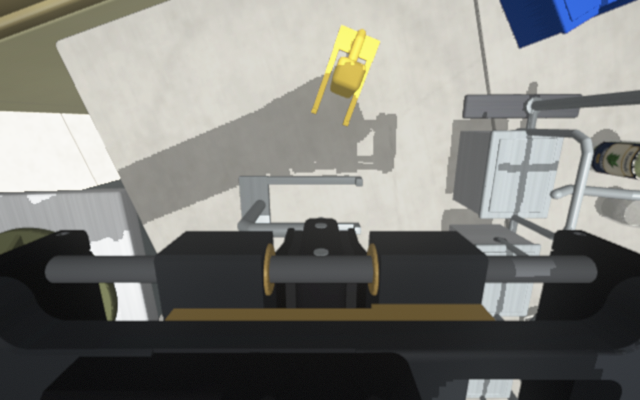

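View pics/c8.png

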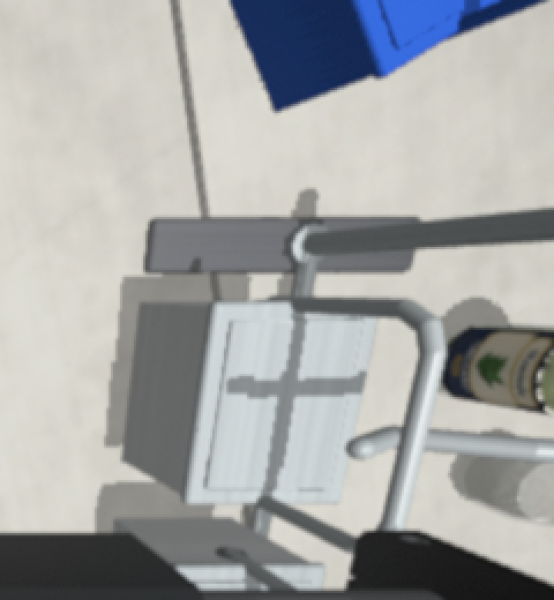

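View pics/c9.png

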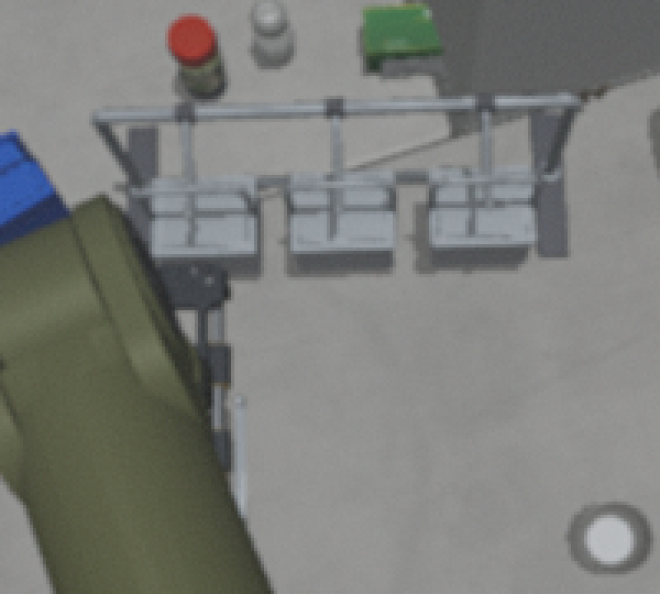

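Run:
```python
from h import *
c=cam("wrist")
f=lambda u,v:(400+u/2.308,v/2.308)
for n,(u,v),z in [("tipStart",(350,447),177),("tipHook",(358,447),178),("bar",(430,345),170),("bar",(400,510),170),("lid",(215,303),101),("lid",(375,318),101),("lid",(340,500),101),("lid",(188,500),101)]:
    print(n,ray(c,*f(u,v),z).round(1))
for n,(u,v),z in [("tipL",(362,181),158),("tipR",(359,226),158),("plBL",(239,177),148)]: print(n,ray(c,u,v,z).round(1))
c=cam("top")
for n,(u,v),z in [("tipL hook",(190,247),178),("M",(335,240),178),("R",(476,235),178),("forkR tip",(240,400),156)]:
    print("top",n,ray(c,200+u/3.3,100+v/3.3,z).round(1))
```

```text
tipStart [623.9 185.6 177. ]
tipHook [625.8 185.8 178. ]
bar [650.5 219.1 170. ]
bar [651.9 159.4 170. ]
lid [615.  232.3 101. ]
lid [686.1 223.7 101. ]
lid [685.2 139.6 101. ]
lid [613.5 141.7 101. ]
tipL [475.1 196.8 158. ]
tipR [472.7 155.9 158. ]
plBL [367.2 201.7 148. ]
top tipL hook [595.9 181.7 178. ]
top M [594.5  62.  178. ]
top R [591.6 -54.5 178. ]
top forkR tip [469.4 147.6 156. ]
```

```bash
python3 -m creep '[[[0.04,-0.0056,0,0],[0.04,-0.0056,0,0],[0.0405,-0.0057,0,0],[0,0,0,0],[0,0,0,0]]]'
python3 - <<'E'
from h import *
c=cam("wrist"); cv2.imwrite("pics/w6.png",c["image"]); s=bot.read_state();print(s["position"],s["ft_force"],s["ft_torque"])
cv2.imwrite("pics/c10.png",cv2.resize(c["image"][50:290,220:540],(800,600),interpolation=3))
E
```

```text
time: 9.52
position: [560.2, 187.5, 240.3]
tool_rot: [[1.0, -0.031, -0.002], [-0.031, -1.0, 0.001], [-0.002, -0.0, -1.0]]
ft_force: [-0.4, -0.0, -2.6]
finger_gap: 21.3
[559.95245659 187.55470396 240.7684176 ] [ 0.33890423  0.85978362 -2.04386592] [-0.01905307 -0.14334239  0.03656872]
```

View pics/c10.png

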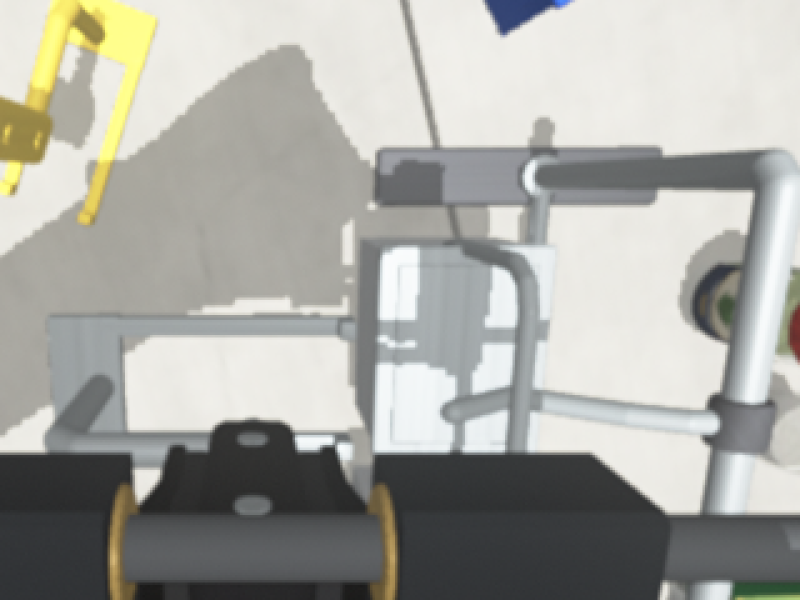

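Run:
```python
from h import *
c=cam("wrist"); z0=240.7-95.8
f=lambda u,v:(220+u/2.5,50+v/2.5)
for n,(u,v),z in [("tipL",(352,327),z0+13),("tipR",(350,440),z0+13),("plBL",(48,318),z0+4),("hookend",(444,411),178),("bar",(527,290),170),("bar",(518,445),170),("joint",(725,425),190),("railend",(780,170),190)]:
    print(n,ray(c,*f(u,v),z).round(1))
```

```text
tipL [594.8 210.3 157.9]
tipR [594.3 169.1 157.9]
plBL [487.9 215.1 148.9]
hookend [622.2 185.6 178. ]
bar [649.5 223.2 170. ]
bar [650. 170. 170.]
joint [706.1 182.4 190. ]
railend [711.  258.2 190. ]
```

```bash
python3 -m creep '[[[0.02,0.003,0,0],[0.025,0,0,0],[0.022,0,0,0],[0.021,0,0,0],[0,0,0,0],[0,0,0,0]]]'
python3 - <<'E'
from h import *
c=cam("wrist"); cv2.imwrite("pics/w7.png",c["image"]); s=bot.read_state();print(s["position"],s["ft_force"],s["ft_torque"])
cv2.imwrite("pics/c11.png",cv2.resize(c["image"][50:290,220:540],(800,600),interpolation=3))
c=cam("scene");cv2.imwrite("pics/c12.png",cv2.resize(c["image"][80:230,240:460],(800,545),interpolation=3))
E
```

```text
time: 10.38
position: [647.7, 181.8, 241.4]
tool_rot: [[1.0, -0.031, 0.0], [-0.031, -1.0, -0.0], [0.0, 0.0, -1.0]]
ft_force: [-0.8, 0.4, -2.4]
finger_gap: 22.0
[647.653482   181.79346689 241.45712989] [-0.35273844 -0.02888978 -2.59847809] [-0.03794206 -0.1420897  -0.03175271]
```

View pics/c11.png

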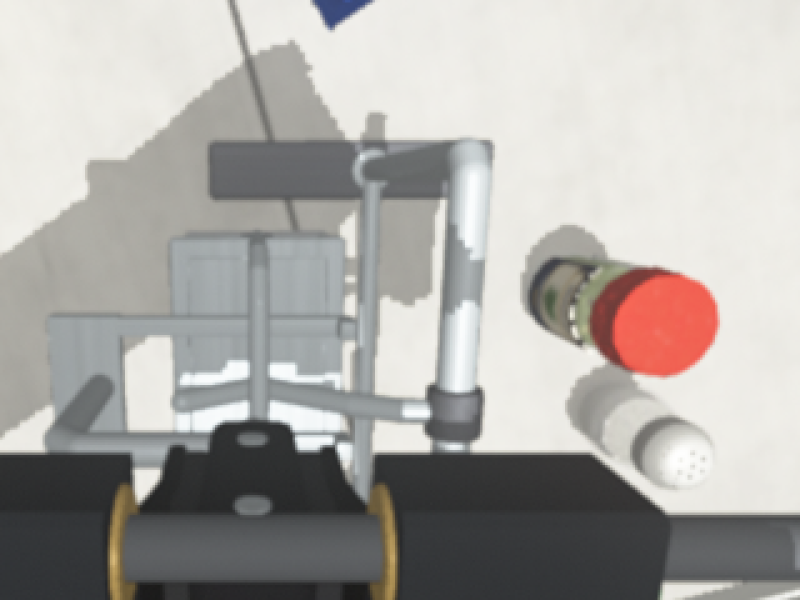

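View pics/c12.png

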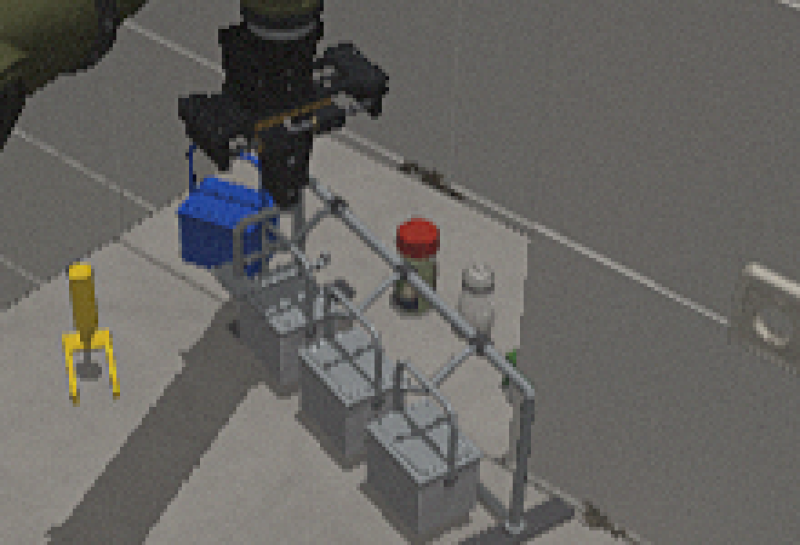

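```bash
cat > ft.py <<'E'
from h import *
F=[];T=[]
for i in range(6):
    s=bot.read_state();F.append(s["ft_force"]);T.append(s["ft_torque"]);bot.read_camera("top")
print(s["position"],np.mean(F,0).round(2),np.mean(T,0).round(3))
E
python3 ft.py
python3 -m creep '[[[0,0,-0.008,0],[0,0,-0.007,0],[0,0,-0.004,0],[0,0,-0.004,0],[0,0,0,0],[0,0,0,0]]]'; python3 ft.py
```

```text
[648.51739651 181.31076818 241.01968005] [ 0.13  0.17 -2.45] [-0.018 -0.137 -0.001]
time: 11.52
position: [648.6, 181.2, 263.5]
tool_rot: [[0.999, -0.032, -0.001], [-0.032, -0.999, -0.0], [-0.001, 0.0, -1.0]]
ft_force: [0.1, 0.2, -3.7]
finger_gap: 21.7
[648.68541081 181.29225828 263.61199491] [-0.19  0.04 -3.64] [-0.027 -0.098 -0.013]
```

```bash
python3 -m creep '[[[0,0,-0.004,0],[0,0,0,0],[0,0,0,0]]]'; python3 ft.py
python3 - <<'E'
from h import *
c=cam("scene");cv2.imwrite("pics/c13.png",cv2.resize(c["image"][80:230,240:460],(800,545),interpolation=3))
E
```

```text
time: 12.2
position: [648.8, 181.4, 267.9]
tool_rot: [[0.999, -0.032, 0.0], [-0.032, -0.999, -0.0], [0.0, 0.0, -1.0]]
ft_force: [-0.5, -0.6, -4.1]
finger_gap: 22.1
[648.73919924 181.32068796 267.70381117] [ 0.27 -0.09 -3.48] [-0.023 -0.137 -0.009]
```

View pics/c13.png

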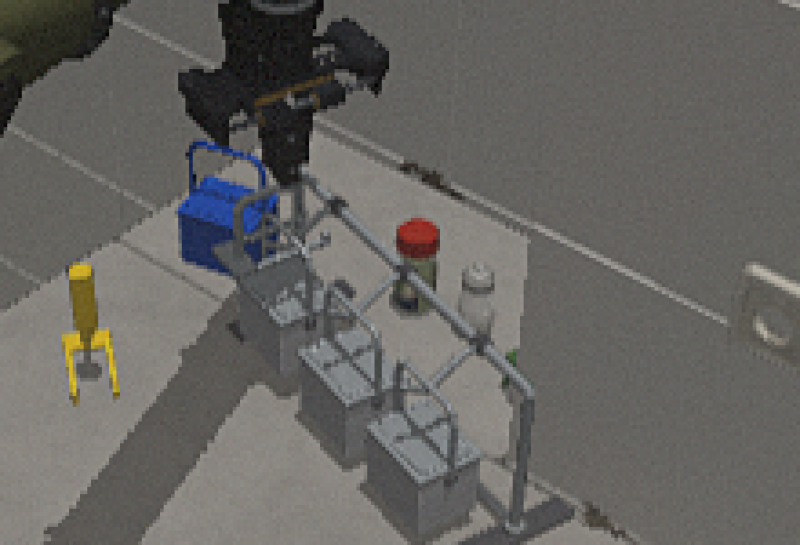

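```bash
python3 -m creep '[[[0,0,0.005,0],[0,0,0.007,0],[0,0,0.008,0],[0,0,0.007,0],[0,0,0,0],[-0.03,0,0,0],[-0.035,0,0,0],[-0.025,0,0,0],[0,0.0425,0,0],[0,0.0425,0,0],[0,0.04,0,0],[0,0,0,0]]]'
python3 - <<'E'
from h import *
bot.read_camera("top")
c=cam("wrist"); s=bot.read_state();print(s["position"],s["ft_force"])
cv2.imwrite("pics/c14.png",cv2.resize(c["image"][50:290,220:540],(800,600),interpolation=3))
E
```

```text
time: 14.05
position: [555.4, 54.3, 241.0]
tool_rot: [[0.999, -0.039, 0.001], [-0.039, -0.999, -0.003], [0.001, 0.003, -1.0]]
ft_force: [-1.1, -0.2, -2.3]
finger_gap: 21.6
[554.95270517  59.52506647 241.2787742 ] [ 0.64146732  0.90757567 -2.13099675]
```

View pics/c14.png

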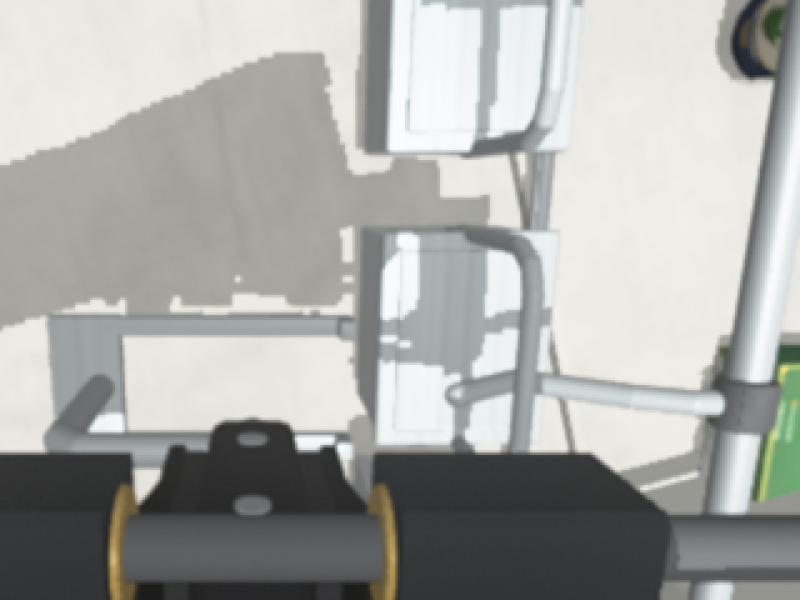

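```bash
python3 -m creep '[[[0.02,0,0,0],[0.025,0,0,0],[0.025,0,0,0],[0.02,0,0,0],[0,0,0,0],[0,0,0,0]]]'
python3 ft.py
python3 - <<'E'
from h import *
c=cam("wrist");cv2.imwrite("pics/c15.png",cv2.resize(c["image"][50:290,220:540],(800,600),interpolation=3))
E
```

```text
time: 14.9
position: [644.1, 58.2, 240.9]
tool_rot: [[1.0, -0.029, -0.001], [-0.029, -1.0, 0.001], [-0.001, -0.001, -1.0]]
ft_force: [-0.7, 0.3, -2.9]
finger_gap: 21.8
[644.42601668  56.4488141  241.17995913] [-0.28  0.04 -2.42] [-0.003 -0.132 -0.008]
```

View pics/c15.png

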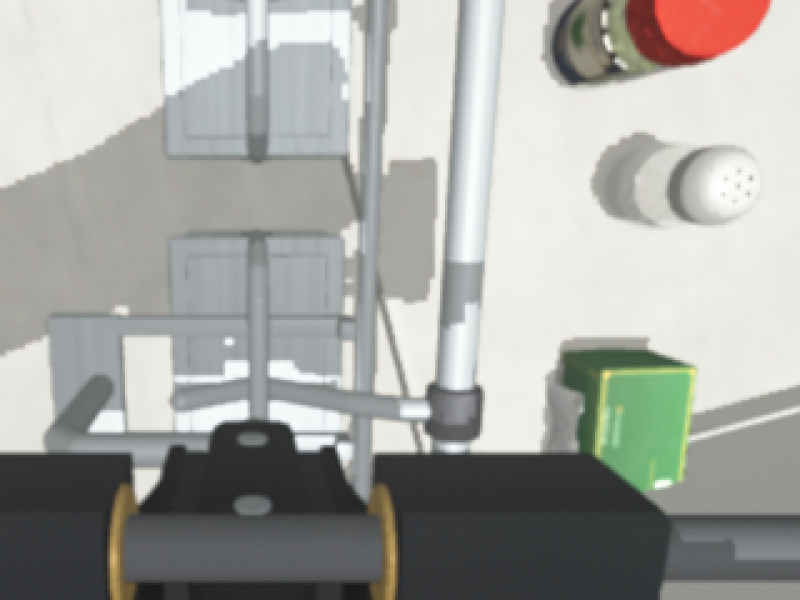

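The relative pose matches the one at the left tin, with the bar over the prongs and the hook centred. I'll lift and weigh this tin.

```bash
python3 -m creep '[[[0,0,-0.008,0],[0,0,-0.007,0],[0,0,-0.004,0],[0,0,-0.004,0],[0,0,-0.002,0],[0,0,0,0],[0,0,0,0]]]'; python3 ft.py
```

```text
time: 16.12
position: [644.6, 56.4, 265.5]
tool_rot: [[0.999, -0.032, -0.001], [-0.032, -0.999, -0.0], [-0.001, 0.0, -1.0]]
ft_force: [0.4, -0.5, -4.7]
finger_gap: 21.6
[644.75855572  56.38343089 265.70371562] [ 0.05 -0.08 -4.12] [-0.029 -0.132 -0.007]
```

```bash
python3 -m creep '[[[0,0,0.005,0],[0,0,0.007,0],[0,0,0.007,0],[0,0,0.006,0],[0,0,0,0],[-0.03,0,0,0],[-0.035,0,0,0],[-0.025,0,0,0],[0,0.0425,0,0],[0,0.0425,0,0],[0,0.04,0,0],[0,0,0,0]]]' >/dev/null;python3 -m creep '[[[0,0,0,0],[0,0,0,0]]]'
python3 - <<'E'
from h import *
c=cam("wrist"); s=bot.read_state();print(s["position"],s["ft_force"])
cv2.imwrite("pics/c16.png",cv2.resize(c["image"][50:290,220:540],(800,600),interpolation=3))
E
```

```text
time: 18.18
position: [551.1, -63.9, 241.2]
tool_rot: [[1.0, -0.029, 0.001], [-0.029, -1.0, 0.0], [0.001, -0.0, -1.0]]
ft_force: [0.2, -0.3, -2.7]
finger_gap: 21.5
[551.0255134  -64.0739372  241.08861714] [-0.76395882  0.94034121 -2.71796108]
```

View pics/c16.png

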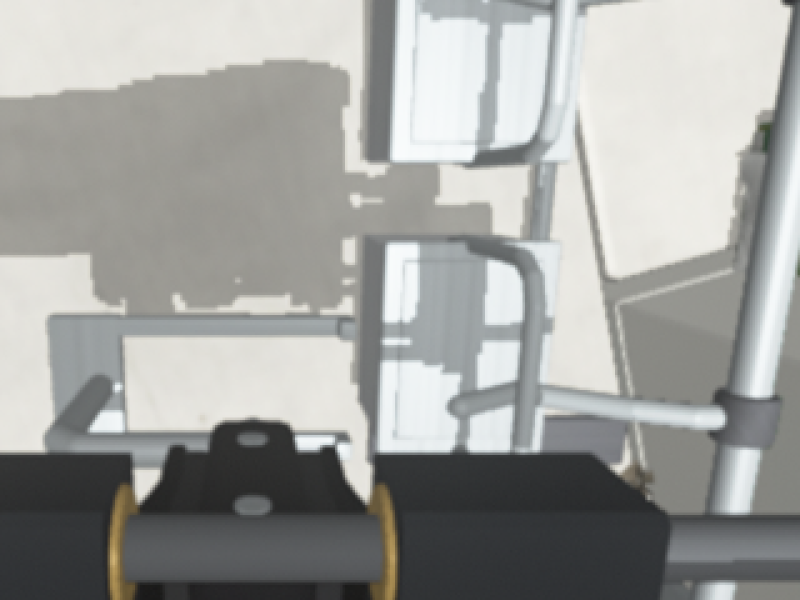

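```bash
python3 -m creep '[[[0.02,0.002,0,0],[0.025,0,0,0],[0.025,0,0,0],[0.0197,0,0,0],[0,0,0,0],[0,0,0,0]]]'
python3 ft.py; python3 -m creep '[[[0,0,-0.008,0],[0,0,-0.006,0],[0,0,-0.003,0],[0,0,-0.003,0],[0,0,-0.003,0],[0,0,-0.002,0],[0,0,0,0],[0,0,0,0]]]'; python3 ft.py
python3 - <<'E'
from h import *
c=cam("wrist");cv2.imwrite("pics/c17.png",cv2.resize(c["image"][50:290,220:540],(800,600),interpolation=3))
E
```

```text
time: 18.98
position: [639.9, -69.6, 240.7]
tool_rot: [[1.0, -0.031, -0.001], [-0.031, -1.0, 0.0], [-0.001, -0.0, -1.0]]
ft_force: [-0.8, 0.2, -2.4]
finger_gap: 22.2
[640.05791694 -70.64811975 241.16006954] [-0.34  0.26 -2.38] [-0.007 -0.117 -0.007]
time: 20.27
position: [640.4, -70.5, 265.7]
tool_rot: [[0.999, -0.032, -0.0], [-0.032, -0.999, -0.0], [-0.0, 0.0, -1.0]]
ft_force: [-0.9, 0.6, -8.4]
finger_gap: 22.0
[640.39933352 -70.53055642 265.7414906 ] [-0.16 -0.36 -8.35] [-0.034 -0.108  0.02 ]
```

View pics/c17.png

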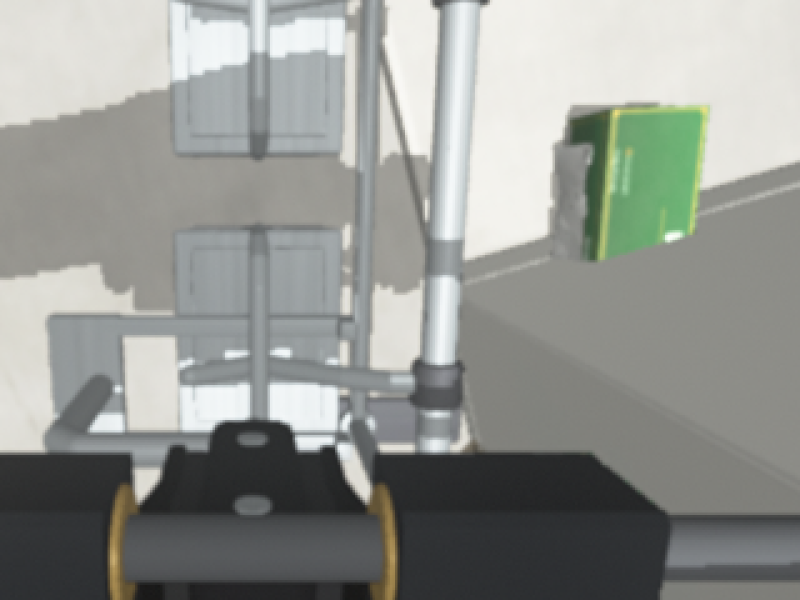

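The force rose by 6 N at the right tin, so that one is full. I'll lift it off the hook.

```bash
python3 -m creep '[[[0,0,-0.005,0],[0,0,-0.007,0],[0,0,-0.007,0],[0,0,-0.005,0],[0,0,0,0],[0,0,0,0]]]'; python3 ft.py
python3 - <<'E'
from h import *
c=cam("scene");cv2.imwrite("pics/c18.png",cv2.resize(c["image"][100:300,260:500],(720,600),interpolation=3))
E
```

```text
time: 21.38
position: [640.3, -70.5, 289.6]
tool_rot: [[0.999, -0.032, -0.0], [-0.032, -0.999, -0.0], [-0.0, 0.0, -1.0]]
ft_force: [0.4, -0.1, -9.3]
finger_gap: 22.0
[640.34077423 -70.54353006 289.56212955] [ 0.11 -0.07 -8.74] [-0.038 -0.11   0.002]
```

View pics/c18.png

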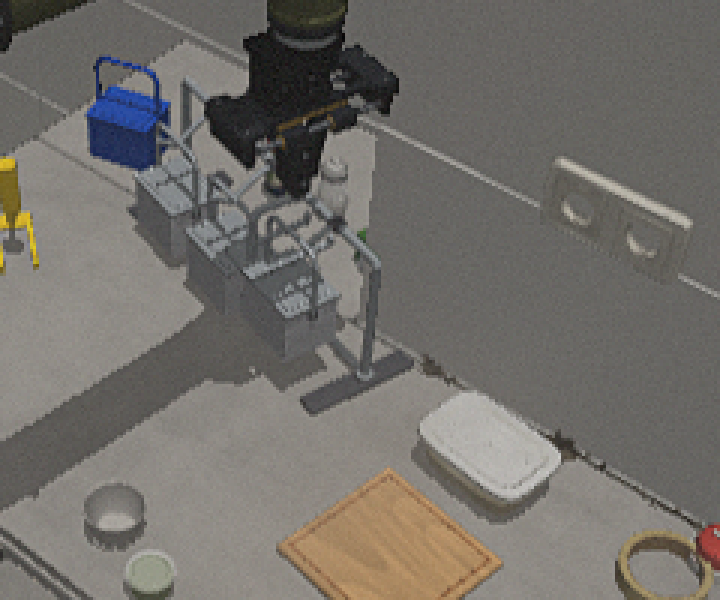

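```bash
python3 -m creep '[[[-0.006,0,0,0],[-0.012,0,0,0],[-0.016,0,0,0],[-0.018,0,0,0],[-0.016,0,0,0],[-0.012,0,0,0],[-0.008,0,0,0],[-0.004,0,0,0],[0,0,0,0],[0,0,0,0]]]'; python3 ft.py
python3 - <<'E'
from h import *
c=cam("wrist");cv2.imwrite("pics/c19.png",cv2.resize(c["image"],(800,500),interpolation=3))
E
```

```text
time: 22.98
position: [548.8, -67.6, 289.8]
tool_rot: [[0.999, -0.032, 0.0], [-0.032, -0.999, 0.0], [0.0, -0.0, -1.0]]
ft_force: [0.0, 0.2, -8.7]
finger_gap: 21.7
[548.66461509 -67.46226055 289.72229426] [ 0.13  0.03 -8.43] [-0.057 -0.103 -0.004]
```

View pics/c19.png

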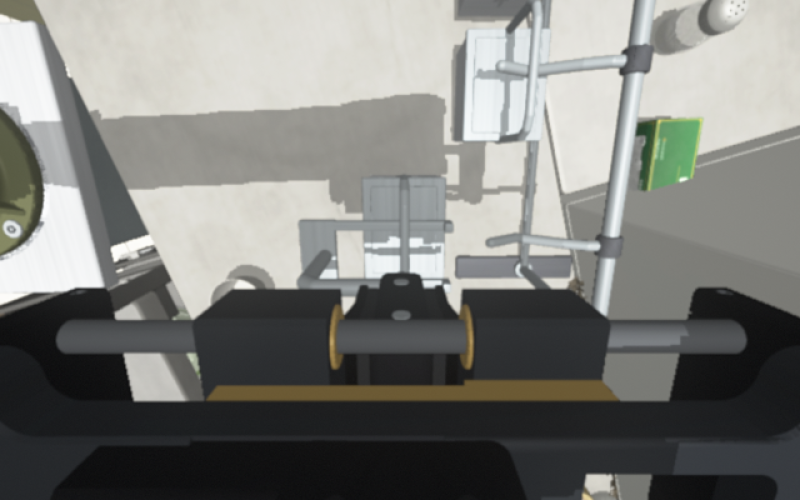

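```bash
python3 -m creep '[[[0,0.008,0,0],[0.002,0.016,0,0],[0.002,0.024,0,0],[0.002,0.028,0,0],[0.002,0.028,0,0],[0.002,0.026,0,0],[0.001,0.02,0,0],[0.001,0.012,0,0],[0,0.007,0,0],[0,0.003,0,0],[0,0,0,0],[0,0,0,0]]]'; python3 ft.py
python3 - <<'E'
from h import *
c=cam("wrist");cv2.imwrite("pics/c20.png",cv2.resize(c["image"],(800,500),interpolation=3))
c=cam("top");cv2.imwrite("pics/c21.png",cv2.resize(c["image"][120:280,330:530],(750,600),interpolation=3))
E
```

```text
time: 24.82
position: [555.2, -238.9, 290.0]
tool_rot: [[1.0, -0.03, 0.0], [-0.03, -1.0, 0.0], [0.0, -0.0, -1.0]]
ft_force: [0.3, 0.1, -8.8]
finger_gap: 21.7
[ 555.0485178  -239.63137348  289.91022287] [ 0.13  0.07 -8.49] [-0.068 -0.096  0.014]
```

View pics/c20.png

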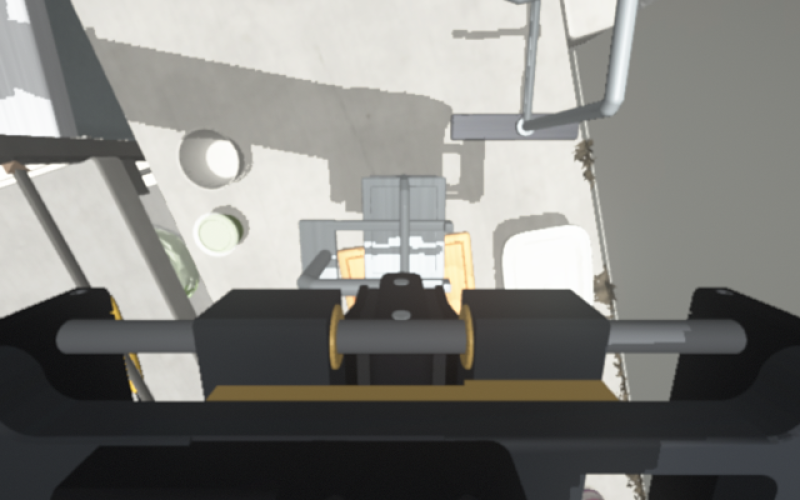

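View pics/c21.png

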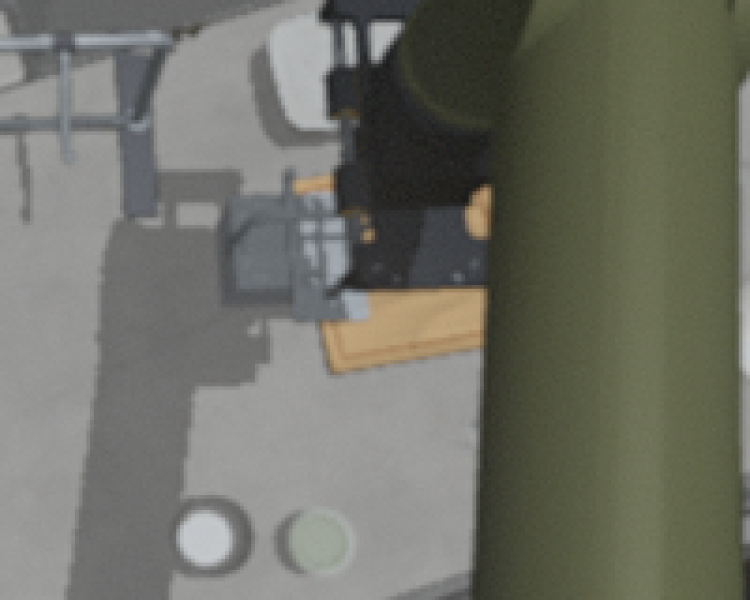

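Run:
```python
from h import *
c=cam("wrist")
for n,(u,v),z in [("bL",(339,250),12),("bR",(468,232),12),("lidTL",(363,177),134),("lidTR",(445,178),134),("tipL",(451,226),208)]:
    print(n,ray(c,u/1.25,v/1.25,z).round(1))
```

```text
bL [ 475.4 -282.4   12. ]
bR [ 637.2 -264.3   12. ]
lidTL [ 523.6 -186.3  134. ]
lidTR [ 594.3 -189.4  134. ]
tipL [ 589.8 -216.9  208. ]
```

```bash
python3 -m creep '[[[0.001,0.008,0,0],[0.0015,0.016,0,0],[0.002,0.024,0,0],[0.002,0.024,0,0],[0.002,0.02,0,0],[0.0015,0.015,0,0],[0.0006,0.009,0,0],[0,0.0048,0,0],[0,0,0,0],[0,0,0,0]]]'; python3 -m creep '[[[0,0,0.005,0],[0,0,0.009,0],[0,0,0.009,0],[0,0,0.008,0],[0,0,0.005,0],[0,0,0.003,0],[0,0,0,0],[0,0,0,0]]]'; python3 ft.py
python3 - <<'E'
from h import *
c=cam("wrist");cv2.imwrite("pics/c22.png",cv2.resize(c["image"],(800,500),interpolation=3))
c=cam("scene");cv2.imwrite("pics/c23.png",cv2.resize(c["image"][180:340,300:500],(750,600),interpolation=3))
E
```

```text
time: 26.52
position: [562.1, -359.8, 290.1]
tool_rot: [[1.0, -0.03, 0.0], [-0.03, -1.0, 0.0], [0.0, -0.0, -1.0]]
ft_force: [0.7, 0.8, -8.2]
finger_gap: 21.8
time: 27.52
position: [561.9, -361.0, 251.2]
tool_rot: [[0.999, -0.032, 0.0], [-0.032, -0.999, -0.0], [0.001, 0.0, -1.0]]
ft_force: [0.2, -0.3, -9.0]
finger_gap: 22.0
[ 561.86483882 -360.95127043  251.05607681] [ 0.06  0.28 -8.51] [-0.028 -0.104 -0.002]
```

View pics/c22.png

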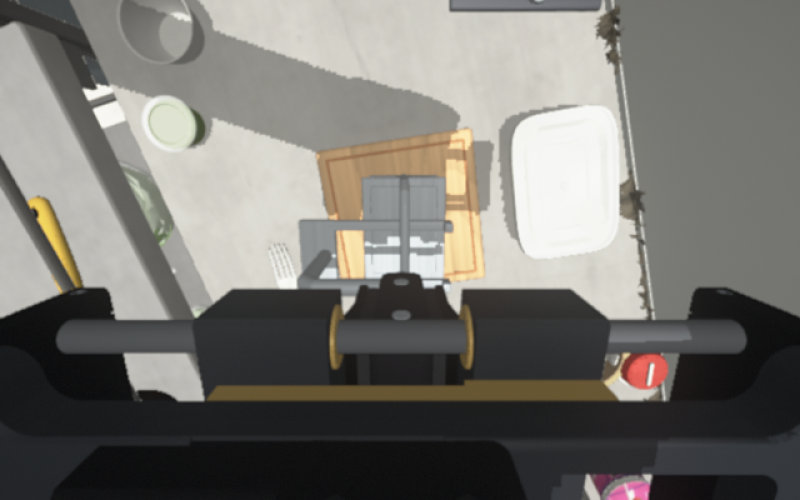

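View pics/c23.png

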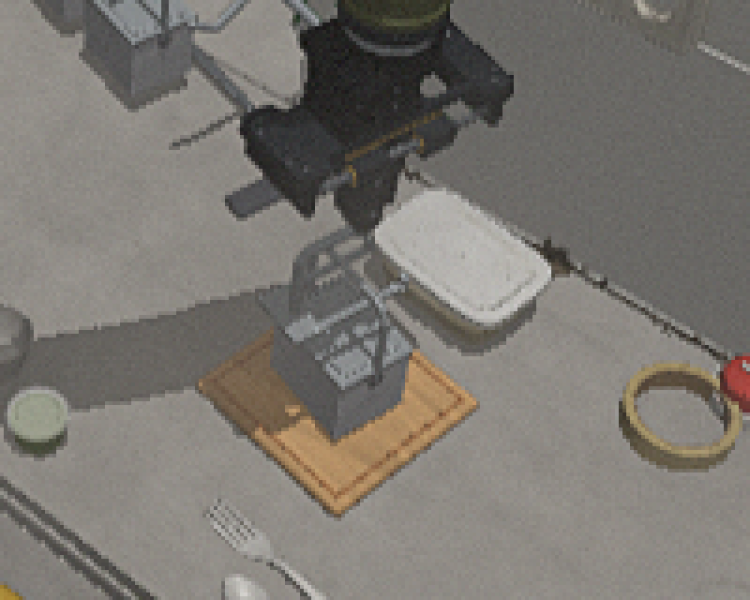

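```bash
python3 -m creep '[[[0,0,0.002,0],[0,0,0.0015,0],[0,0,0.0012,0],[0,0,0.0012,0],[0,0,0.0012,0],[0,0,0.0012,0],[0,0,0.0012,0],[0,0,0,0],[0,0,0,0]]]'; python3 ft.py
```

```text
time: 29.05
position: [562.1, -361.0, 242.0]
tool_rot: [[0.999, -0.032, 0.001], [-0.032, -0.999, -0.001], [0.001, 0.001, -1.0]]
ft_force: [0.5, 0.1, -3.0]
finger_gap: 21.7
[ 561.81767456 -360.98651667  241.43213223] [-0.34  0.26 -2.47] [-0.012 -0.114 -0.011]
```

```bash
python3 -m creep '[[[0,0,0.004,0],[0,0,0.005,0],[0,0,0.004,0],[0,0,0,0],[0,0,0,0]]]'; python3 ft.py;  python3 - <<'E'
from h import *
c=cam("wrist");cv2.imwrite("pics/c24.png",cv2.resize(c["image"][100:280,220:460],(800,600),interpolation=3))
E
```

```text
time: 29.98
position: [561.8, -361.0, 228.4]
tool_rot: [[0.999, -0.032, 0.0], [-0.032, -0.999, -0.0], [0.0, 0.0, -1.0]]
ft_force: [-0.3, 0.3, -3.0]
finger_gap: 21.6
[ 561.84742157 -360.99560801  228.52915061] [-0.06 -0.12 -2.68] [-0.019 -0.148 -0.001]
```

View pics/c24.png

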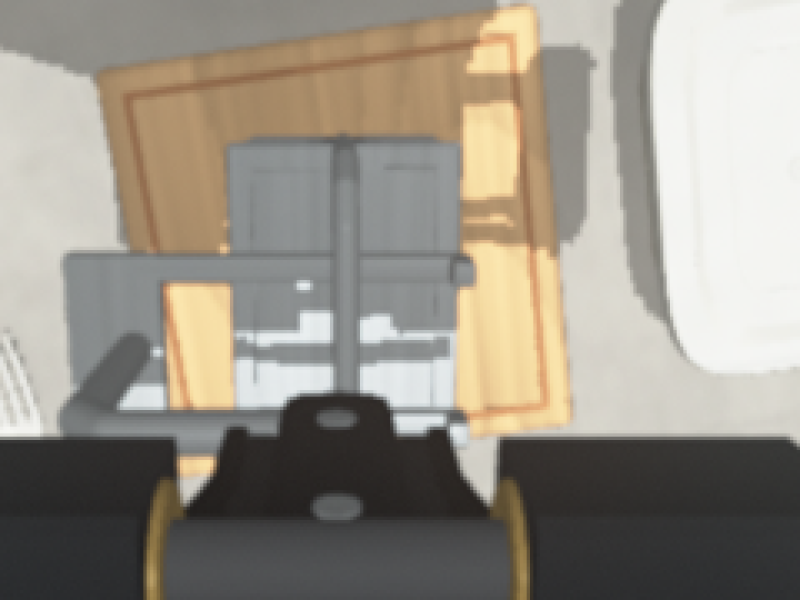

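```bash
python3 -m creep '[[[-0.006,0,0,0],[-0.01,0,0,0],[-0.014,0,0,0],[-0.016,0,0,0],[-0.018,0,0,0],[-0.02,0,0,0],[-0.016,0,0,0],[0,0,0,0],[0,0,0,0]]]'; python3 ft.py;  python3 - <<'E'
from h import *
c=cam("scene");cv2.imwrite("pics/c25.png",cv2.resize(c["image"][130:330,240:500],(780,600),interpolation=3))
E
```

```text
time: 31.45
position: [462.2, -357.8, 228.6]
tool_rot: [[0.999, -0.032, 0.001], [-0.032, -0.999, -0.0], [0.001, 0.0, -1.0]]
ft_force: [0.2, -0.3, -2.5]
finger_gap: 21.5
[ 462.36737044 -357.47514947  228.2506958 ] [ 0.05  0.06 -2.6 ] [-0.019 -0.134 -0.012]
```

View pics/c25.png

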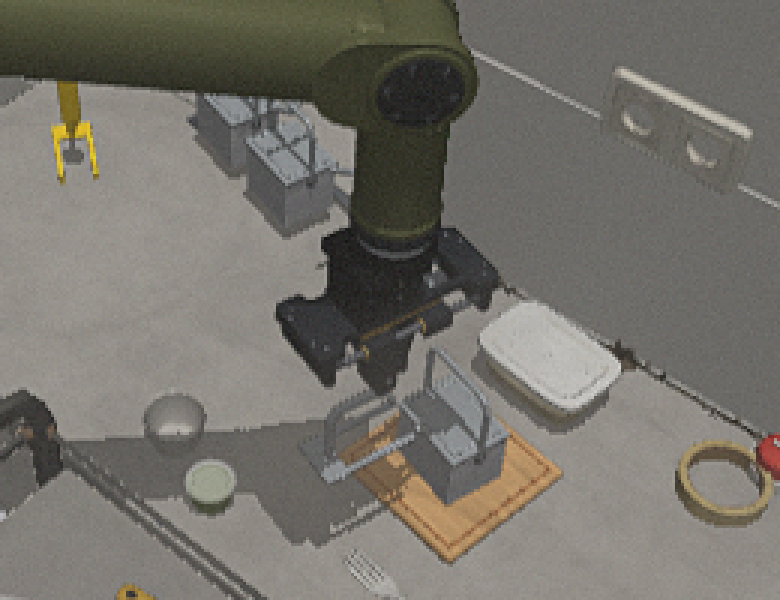

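```bash
python3 -m creep '[[[0,-0.02,0,0],[0,-0.045,0,0],[0,-0.055,0,0],[0,-0.055,0,0],[0,-0.055,0,0],[0,-0.045,0,0],[0,-0.022,0,0],[0,0,0,0],[0,0,0,0],[0,0,0,0]]]';python3 -m creep '[[[0,0,0.03,0],[0,0,0.04,0],[0,0,0.03,0],[0,0,0.018,0],[0,0,0.008,0],[0,0,0,0],[0,0,0,0]]]'; python3 ft.py;  python3 - <<'E'
from h import *
c=cam("wrist");cv2.imwrite("pics/c26.png",cv2.resize(c["image"],(800,500),interpolation=3))
c=cam("scene");cv2.imwrite("pics/c27.png",cv2.resize(c["image"][100:330,220:500],(730,600),interpolation=3))
E
```

```text
time: 33.05
position: [471.1, -62.6, 228.1]
tool_rot: [[0.999, -0.035, -0.0], [-0.035, -0.999, 0.0], [-0.0, -0.0, -1.0]]
ft_force: [0.0, -1.0, -2.3]
finger_gap: 22.1
time: 33.92
position: [472.2, -61.1, 103.3]
tool_rot: [[0.999, -0.032, 0.002], [-0.032, -0.999, -0.001], [0.002, 0.001, -1.0]]
ft_force: [-0.1, 0.0, -2.4]
finger_gap: 21.7
[471.58283037 -61.07255575 102.80503453] [ 0.23 -0.06 -2.23] [-0.018 -0.113  0.021]
```

View pics/c26.png

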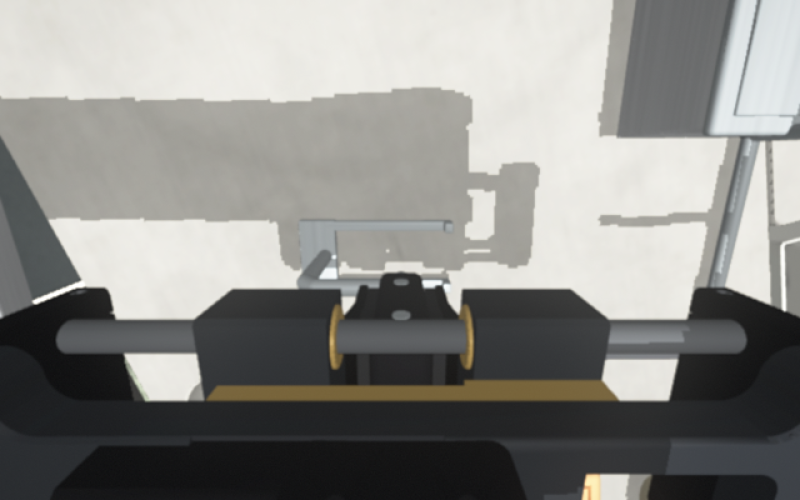

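View pics/c27.png

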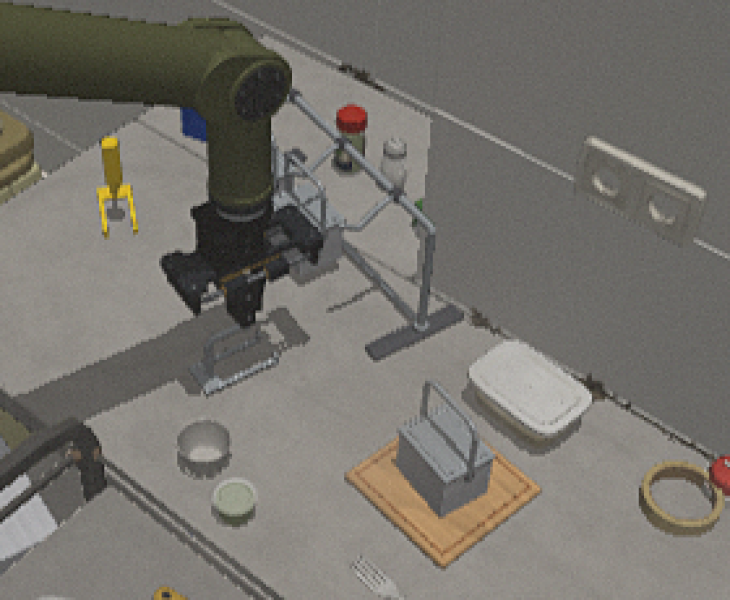

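The tin stands upright near the middle of the board, and the fork is over clear table. I'll lower it the last 7 mm.

```bash
python3 -m creep '[[[0,0,0.003,0],[0,0,0.002,0],[0,0,0.001,0],[0,0,0.0006,0],[0,0,0,0],[0,0,0,0]]]'; python3 ft.py
```

```text
time: 35.08
position: [471.3, -60.9, 95.8]
tool_rot: [[0.999, -0.032, 0.0], [-0.032, -0.999, -0.0], [0.0, 0.0, -1.0]]
ft_force: [-0.8, -0.4, -1.6]
finger_gap: 22.0
[471.30107404 -60.89970736  95.79533205] [-0.7   0.1  -1.54] [ 0.053 -0.016  0.006]
```

```bash
python3 -m creep '[[[0,0,0.0006,0],[0,0,0,0],[0,0,0,0]]]'; python3 ft.py; python3 -m creep '[[[0,0,0,0],[0,0,0,0],[0,0,0,0],[0,0,0,0],[0,0,0,0],[0,0,0,0],[0,0,0,0],[0,0,0,0],[0,0,0,0]]]' 0 5
```

```text
time: 35.75
position: [471.3, -60.9, 95.7]
tool_rot: [[0.999, -0.032, -0.0], [-0.032, -0.999, -0.0], [-0.0, 0.0, -1.0]]
ft_force: [-2.4, 0.2, 4.2]
finger_gap: 21.3
[471.36242867 -60.89979201  95.7533466 ] [-2.8   0.73  5.04] [0.169 0.546 0.016]
time: 37.17
position: [471.3, -61.0, 95.2]
tool_rot: [[0.999, -0.032, 0.0], [-0.032, -0.999, -0.0], [0.0, 0.0, -1.0]]
ft_force: [0.1, -0.2, -0.4]
finger_gap: 86.5
```

Released. I'll rise straight up.

```bash
python3 -m creep '[[[0,0,-0.015,0],[0,0,-0.03,0],[0,0,-0.045,0],[0,0,-0.05,0],[0,0,-0.05,0],[0,0,-0.03,0],[0,0,0,0],[0,0,0,0]]]';python3 -m creep '[[[0,-0.03,0,0],[0,-0.05,0,0],[0,-0.05,0,0],[0,-0.05,0,0],[0,-0.03,0,0],[0,0,0,0],[0,0,0,0]]]'
python3 - <<'E'
from h import *
bot.read_camera("top")
c=cam("scene");cv2.imwrite("pics/c28.png",cv2.resize(c["image"][100:330,220:500],(730,600),interpolation=3))
for l in ("tin_a","board","lifter","steel_cup","rice_tub","sauce_pot"):
  for r in bot.recognise(l,"scene"): print(l,round(r["p"],2),w(c,r["location"]).round())
c=cam("top");cv2.imwrite("pics/c29.png",cv2.resize(c["image"][100:280,220:500],(800,514),interpolation=3))
for l in ("tin_a","board","lifter","steel_cup","rice_tub","sauce_pot"):
  for r in bot.recognise(l,"top"): print(l,round(r["p"],2),w(c,r["location"]).round())
E
```

```text
time: 38.17
position: [470.9, -60.7, 314.8]
tool_rot: [[1.0, -0.032, -0.001], [-0.032, -1.0, -0.0], [-0.001, 0.0, -1.0]]
ft_force: [0.3, 0.8, 0.1]
finger_gap: 86.9
time: 39.05
position: [477.6, 147.8, 314.2]
tool_rot: [[0.999, -0.032, -0.002], [-0.032, -0.999, -0.0], [-0.002, 0.001, -1.0]]
ft_force: [0.7, 0.7, -0.2]
finger_gap: 87.0
tin_a 0.94 [631. 170. 100.]
tin_a 0.94 [ 557. -368.   82.]
tin_a 0.76 [687. 368.  69.]
tin_a 0.68 [637.  42. 101.]
board 0.86 [ 524. -405.   13.]
lifter 0.6 [463. 276.  74.]
lifter 0.55 [463. -67.  48.]
steel_cup 0.59 [ 336. -261.   32.]
steel_cup 0.54 [ 349. -156.   19.]
rice_tub 0.83 [ 715. -337.   47.]
sauce_pot 0.81 [ 335. -261.   37.]
tin_a 0.79 [ 558. -353.   89.]
tin_a 0.6 [631.  58. 101.]
board 0.75 [ 533. -341.   13.]
lifter 0.7 [449. -60.   5.]
steel_cup 0.6 [ 345. -172.    9.]
rice_tub 0.91 [ 724. -324.   50.]
rice_tub 0.5 [ 344. -170.   10.]
sauce_pot 0.64 [ 725. -321.   50.]
sauce_pot 0.63 [ 338. -253.   33.]
```

View pics/c28.png

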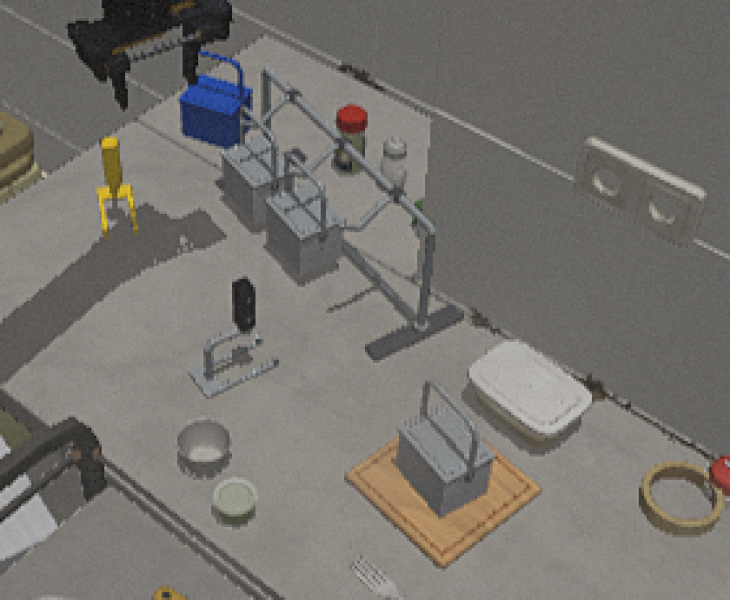

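View pics/c29.png

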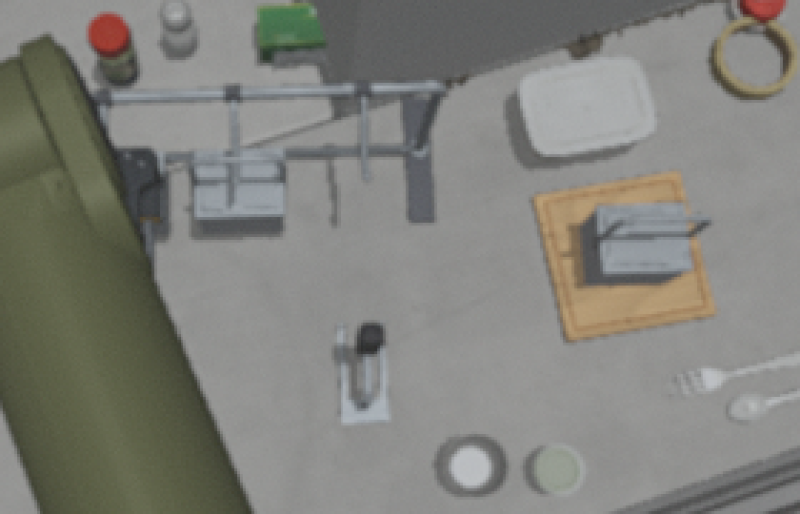

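```bash
python3 - <<'E'
from h import *
c=cam("scene")
f=lambda u,v:(220+u/2.607,100+v/2.607)
q=[ray(c,*f(u,v),12) for u,v in[(400,465),(445,511),(491,487)]]
print([a.round(0) for a in q],"tin centre",((q[0]+q[2])/2).round())
b=[ray(c,*f(u,v),12) for u,v in[(346,476),(444,559),(541,490),(448,412)]]
print("board",np.mean(b,0).round())
E
python3 -m creep '[[[0,0,0,0],[0,0,0,0]]]'
python3 -c "
from plant import bot; print(bot.job_done())"
```

```text
[array([ 535., -315.,   12.]), array([ 539., -397.,   12.]), array([ 607., -401.,   12.])] tin centre [ 571. -358.   12.]
board [ 564. -365.   12.]
time: 40.1
position: [478.0, 149.0, 315.1]
tool_rot: [[0.999, -0.032, 0.0], [-0.032, -0.999, -0.0], [0.0, 0.0, -1.0]]
ft_force: [0.4, 0.0, -0.1]
finger_gap: 86.7
the job is handed in; nothing more can be done
None
```

The full tin now stands upright near the middle of the board, and I handed the job in at about 40 s. `job_done()` gives no verdict, so the checks below are my own.

- **Weighing:** with the fork under each bail, the added load was about 1.1 N at the left tin, 1.7 N at the middle and 6.0 N at the right. The right tin (smallest y) was the full one. The left reading was a little below the 1.6 N expected for an empty tin.
- **Lift and set-down:** I lifted the right tin about 33 mm off its hook and lowered it slowly onto the board. In the scene image its base centre is about 10 mm from the board's centre; the limit is 40 mm.
- **Empty tins:** both look to be hanging on their hooks in the last scene picture. The top view then showed only the middle one, because the arm hid the left.
- **Fork:** it is released and stands upright on bare table at about (471, -61) mm, roughly 310 mm from the board's centre. It had pressed on the table with about 7 N just before release.
- **Other things:** the cup, tub and pot were found within a few mm of their first positions, and the yellow fork and blue tin were not touched.

**Disagreements:**
- The cameras differed by up to about 7 mm in y. One early wrist estimate of the fork, taken while the arm was still settling, was also about 7 mm off and I corrected it before grasping.
- The networks sometimes put names on the wrong thing, for example "rice_tub" on the cup. I went by the pictures there.

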